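# Pack the hot-air nozzles into the service case and latch it

### The arm

A 6-joint arm with a two-finger parallel gripper is mounted at the origin on the work surface. World frame = base frame: x ahead of the robot, y to its left, z up, the work surface at z = 0. Lengths are in m, angles in rad, forces in N, time in s.
With the tool pointing down it reaches from about 0.275 to 0.825 m from the base axis. Payload 4.9 kg.
Tool frame: the origin (TCP) lies on the centre line of the jaws, within the pads' length; the fingertips stand 22 mm ahead of it and the grasp point (between the pads) lies 3 mm ahead of it; z points along the fingers, y is the line along which they close (so a half turn about z gives the same grasp; the last joint's range is limited). The gripper opens to 85 mm and grips with 20 to 120 N. Pads are 22 mm wide; open, the fingers measure 114 mm over their backs; the gripper's body (76 mm by 85 mm) begins 54 mm behind the grasp point. The pads swing forward as they close: fully open they stand 13 mm farther back than shut.
Start: joints at [-1.331, 0.326, -0.193, 1.052, 0, 1.437], TCP at [0.201, -0.512, 0.214] pointing down, gripper open.
Joint ranges: [-2.65, 2.65], [-0.97, 1.79], [-1.3, 1.35], [-1.93, 2.1], [-1.47, 1.37], [-3.14, 3.14]. Speed limits (rad/s): [2.57, 2.57, 3.14, 3.14, 3.14, 3.14].

### API

Orientations are given as a rotation vector (axis times angle).
In Python, from rig import manip gives the robot as it stands.
- The arm moves only by the tool play_rows, never from a script. Its arguments are lists of equal length, an entry for each row: "slide": the shift along the tool's x, y, z in mm, a list of three; "roll": the turn about the tool's z in rad. In form: {"slide": [[x, y, z], ...], "roll": [roll, ...]}. A call has 1 to 10 rows; each row shifts and turns the commanded pose from where the row before left it, along the tool's axes as they then stand; what a row does not reach is not made up. A row lasts 1/12 s, in which the tool goes at most 41.7 mm and 7.16 degrees, less where a joint would pass 70% of its speed; a pose out of reach is approached as far as the arm can. A call with a gripper value outside its range is refused whole. "claw" is the opening, from 0 (shut) to 1 (fully open), set as the call begins (left out, the last holds). The fingers move at their own pace and stop on an object; "newtons" is the grip in N (left out, the last holds). Time passes only in rows, so rows that do not move let the fingers close. It gives the time, the measured TCP pose, the force, the opening and the grip force at its end, in the units of the state.
- manip.get_obs(): the state, without advancing time (a new reading comes with each control period).
- manip.camera(name): name is "side" or "top" or "wrist"; returns a dict with "frame" (420x560x3 uint8, red, green, blue), "depth" (420x560 float32, m along the optical axis (not along the pixel's ray), 0 where there is no reading), "mtx" (3x3 intrinsics, pixels), "position" and "attitude" of the camera in the world; the wrist camera has in their place "tool_from_camera" (4x4, takes a point from camera to tool coordinates, whose origin is the TCP and whose axes are the flange's). Camera axes: x right, y down, z forward; pixel columns grow to the right and rows downward; lengths in m; the calibration is good to about 2 mm. A picture is of the moment at which its call begins: read the wrist's pose just before it.
- manip.sign_off(): hands the job in; it is judged then, once.
The state is a dict: "time": time; "joints": joint angles; "qvel": joint speeds; "joint_efforts": joint torques, N m; "tool_pos": TCP position; "orientation": TCP orientation; "wrist_force": force on the tool from outside, world axes, zero at the start; "wrist_torque": the same for the moment, N m; "gripper_width": finger opening in m; "finger_force": force on a finger pad.
Only numpy, scipy, OpenCV 4.12 (cv2) and the standard library are available. Lean on these libraries where they do the work, as an engineer would, in place of code of your own. Each camera call takes 0.05 s, during which the arm holds its last target. There are 200 camera calls.

### The job

Pack away the hot-air nozzles: with the pry tool, lever up the service case's lid by its front lip and swing it upright or further, then lift every nozzle off its peg on the stand and put it inside the case. After that shut the lid completely and only then swing the side hook across until it is fully home around its staple. Leave the pry tool lying on its mat, and do not disturb the other things on the bench.

Things in the scene. Friction and masses are not known exactly. Their poses are not given: they have to be found in the camera images.
- case: grey plastic service case fixed to the bench. Outside 170 mm deep (its x) by 220 mm wide (its y), 75 mm high to the rim, walls and floor 5 mm thick. Origin: centre of its underside; its front (-x side) has the lid's lip, its +x side the hinge, its +y side a post carrying the hook. A ledge 14 mm deep, its top 64 mm above the bench, runs along the front below the lip, so that an 11 mm gap is left between ledge and lip
- lid (a joint): the case's lid, angle in rad: 0 shut, grows as it opens upward, 1.57 upright, 1.85 as far as it goes. The hinge is stiff: the lid stays where it is left, and takes about 2 N at the lip to move. 6 mm thick, 220 mm wide, 186 mm from hinge to front edge; shut, it overhangs the case's front by 16 mm. A steel staple pin (8 mm thick, 19 mm tall) stands on its top, towards the hook
- lid_lip (a point): middle of the lower front edge of the lid (moves with the lid); when the lid is shut it is 75 mm above the bench. Its x and y axes are those of the lid (x points from the lip to the hinge)
- lid_hinge (a point): middle of the lid's hinge line, fixed on the case's far rim, 75 mm above the bench; the line runs along the case's y
- hook (a joint): steel hook that turns about a vertical pin on the post at the case's +y side, angle in rad: 0 home (pointing along the case's -y across the shut lid, its bent tip round the staple pin), about 1.57 when it points along the case's -x (towards the front), at most 1.9. It stays where it is left and stops at 0. Round bar 8 mm thick, its top 96 mm above the bench
- hook_knob (a point): on the hook's upright finger knob, 12 mm thick, standing from the bar (top of bar 96 mm) to 124 mm above the bench; this point is on its axis at 112 mm, 55 mm from the hook's pivot
- hook_pivot (a point): point on the hook's vertical pivot axis, at the knob's height
- stand: aluminium nozzle stand fixed to the bench, 140 x 140 x 12 mm, origin at the centre of its underside. Four pegs in a square of 70 mm along its x and y; each has a shoulder 34 mm across whose top, 30 mm above the bench, carries a nozzle, and above that a pin 20 mm thick and 24 mm tall inside the nozzle
- mat: thin blue bench mat fixed to the bench, 140 mm (its x) by 200 mm (its y), 3 mm thick, origin at the centre of its underside
- pry_grip (a point): pry tool with a black handle 100 x 16 x 14 mm (along its x, y, z) and a thin steel blade; this point is the handle's centre, 7 mm above what it lies on. 60 g. Loose, starts on the mat
- pry_tip (a point): tip of the pry tool's blade, 115 mm from the handle's centre along the tool's +x. The blade is 3 mm thick, 14 mm wide, 65 mm long beyond the handle, level with the handle's mid-height
- nozzle_round_mid (a point): hot-air nozzle (may be absent): steel collar 32 mm across, 34 mm tall, open below (bore 25 mm, 29 mm deep), then a cone and a round outlet 12 mm across; 58 mm tall at most in all, about 60 g. This point is on its axis, 20 mm above its foot; its z points from the foot to the outlet. Starts upright on a peg of the stand, over the pin
- nozzle_wide_mid (a point): hot-air nozzle (may be absent): steel collar 32 mm across, 34 mm tall, open below (bore 25 mm, 29 mm deep), then a cone and a round outlet 20 mm across; 58 mm tall at most in all, about 60 g. This point is on its axis, 20 mm above its foot; its z points from the foot to the outlet. Starts upright on a peg of the stand, over the pin
- nozzle_square_mid (a point): hot-air nozzle (may be absent): steel collar 32 mm across, 34 mm tall, open below (bore 25 mm, 29 mm deep), then a cone and a square outlet 18 mm wide; 58 mm tall at most in all, about 60 g. This point is on its axis, 20 mm above its foot; its z points from the foot to the outlet. Starts upright on a peg of the stand, over the pin
- nozzle_slot_mid (a point): hot-air nozzle (may be absent): steel collar 32 mm across, 34 mm tall, open below (bore 25 mm, 29 mm deep), then a cone and a flat outlet 26 x 7 mm; 58 mm tall at most in all, about 60 g. This point is on its axis, 20 mm above its foot; its z points from the foot to the outlet. Starts upright on a peg of the stand, over the pin
- flux_jar: bystander, not to be disturbed: a squat jar, 48 mm across
- driver: bystander, not to be disturbed: a yellow-handled screwdriver
- board: bystander, not to be disturbed: a green circuit board, 80 x 120 mm
- cleaner: bystander, not to be disturbed: a bottle, 60 mm across and 120 mm tall
- screw_dish: bystander, not to be disturbed: a small steel dish, 64 mm across and 20 mm high
- heat_sink: bystander, not to be disturbed: a finned aluminium heat sink, 40 mm square
Things that resemble listed ones, but are neither listed nor needed, are in the scene too. What is shaped like the part that bears pry_grip but white is not meant.

How it is judged:
By the outcome, as a careful person would: the job done as asked, in the order asked, and still so for the second after the job is handed in, with the robot touching nothing.
Of nozzle_round, nozzle_wide, nozzle_square, nozzle_slot only 3 to 4 are there at a start; the rules pass over those that are not, and their reading is None.
At some moment in a run one of pry may be knocked a few centimetres aside while the robot is not near it.
Once in a run the grip may slacken for a moment while it holds something.
It also fails if it takes over 200 s, if anything falls off the work surface, if the arm or the gripper's body presses on something with over 40 N, if the wrist force passes 120 N, or if a joint passes its speed limit or range.

## Working session

There is one attempt and no reset: what is moved stays moved. The work goes in short steps, Python scripts to look and compute and a tool call to move; the robot and the scene stay as the last step left them, time stands still between calls to the robot, and variables do not carry over. Pictures are saved under pics/ and viewed, at most 14 in all, crops included, and the job is handed in when it is done.

Besides the shell and the picture viewer there is one more tool, called after "Call:" by a JSON object that holds its "op" and its "data". play_rows: Moves the arm, as the interface text tells. Its arguments: {"type":"object","properties":{"slide":{"type":"array"},"roll":{"type":"array"},"claw":{"type":"number"},"newtons":{"type":"number"}},"required":["slide","roll"]}

```bash
ls; mkdir -p pics; cat > h.py <<'E'
import numpy as np, cv2, pickle
from scipy.spatial.transform import Rotation as R
from rig import manip
def snap(name,tag):
    o=manip.get_obs(); c=manip.camera(name); c['obs']=o
    pickle.dump(c,open(f'pics/{tag}.pkl','wb')); cv2.imwrite(f'pics/{tag}.png',c['frame'][:,:,::-1]); return c
def load(tag): return pickle.load(open(f'pics/{tag}.pkl','rb'))
def pose(c):
    if 'tool_from_camera' in c:
        T=np.eye(4);T[:3,:3]=R.from_rotvec(c['obs']['orientation']).as_matrix();T[:3,3]=c['obs']['tool_pos']
        return T@np.array(c['tool_from_camera'])
    T=np.eye(4);a=np.array(c['attitude'],float)
    T[:3,:3]=a if a.shape==(3,3) else (R.from_rotvec(a).as_matrix() if a.size==3 else R.from_quat(a).as_matrix());T[:3,3]=c['position'];return T
def cloud(c):
    d=c['depth'];v,u=np.mgrid[:d.shape[0],:d.shape[1]];K=np.array(c['mtx'])
    P=np.stack([(u-K[0,2])/K[0,0]*d,(v-K[1,2])/K[1,1]*d,d],-1);T=pose(c)
    W=P@T[:3,:3].T+T[:3,3];W[d==0]=np.nan;return W
def ray(c,u,v,z):
    K=np.array(c['mtx']);T=pose(c);r=T[:3,:3]@np.array([(u-K[0,2])/K[0,0],(v-K[1,2])/K[1,1],1]);p=T[:3,3]
    return p+r*(z-p[2])/r[2]
def proj(c,p):
    T=pose(c);q=T[:3,:3].T@(np.array(p)-T[:3,3]);K=np.array(c['mtx']);q=K@q;return q[:2]/q[2]
E
python3 - <<'E'
from h import *
for n in('top','side'):
    c=snap(n,n+'0');print(n,c['mtx'],c['position'],c['attitude'])
print(manip.get_obs())
E
```

```text
pics
top [[433.35482199   0.         279.99880222]
 [  0.         433.35482199 210.21950629]
 [  0.           0.           1.        ]] [0.40964147 0.00926565 1.14339721] [-2.1718372   2.17671379 -0.14917271]
side [[393.29834101   0.         282.23217028]
 [  0.         393.29834101 209.80172863]
 [  0.           0.           1.        ]] [ 0.45511881 -0.68109759  0.60801834] [-2.21084727  0.15040154 -0.04323884]
{'time': 0.1, 'joints': array([-1.33119041e+00,  3.26907499e-01, -1.93479254e-01,  1.05199652e+00,
        3.28590563e-06,  1.43661561e+00]), 'qvel': array([ 0.0010518 , -0.00143623,  0.00141243, -0.00213386, -0.00044837,
        0.00145868]), 'joint_efforts': array([ 1.08478984e-03, -4.44236648e+01,  2.63039929e+01,  7.83423311e-03,
       -9.24512460e-05, -5.61771110e-07]), 'tool_pos': array([ 0.20071951, -0.51147947,  0.21356137]), 'orientation': array([-3.08532833e+00, -5.83436074e-01,  1.26121714e-04]), 'wrist_force': array([-0.45234729, -0.41088014,  0.06761279]), 'wrist_torque': array([-0.04084727, -0.03178711, -0.06680233]), 'finger_force': 0.0, 'gripper_width': 0.08545167052729506}
```

View pics/top0.png

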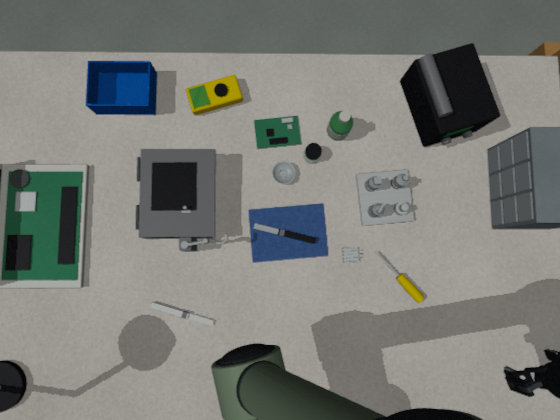

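View pics/side0.png

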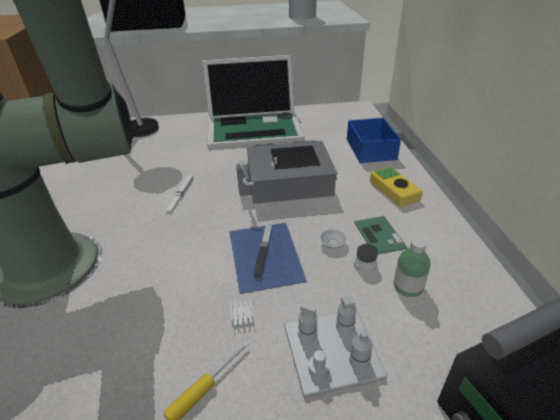

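```bash
python3 - <<'E'
from h import *
t=load('top0')['frame'];s=load('side0')['frame']
a=cv2.resize(t[155:230,345:420],(400,300),interpolation=3) if 0 else cv2.resize(t[160:235,345:445],(400,300),interpolation=3)
b=cv2.resize(s[290:390,280:390],(400,300),interpolation=3)
d=cv2.resize(t[190:265,165:265],(400,300),interpolation=3)
e=cv2.resize(t[195:270,240:340],(400,300),interpolation=3)
cv2.imwrite('pics/crop1.png',np.vstack([np.hstack([a,b]),np.hstack([d,e])])[:,:,::-1])
c=load('top0');W=cloud(c)
print(pose(c))
for n,(u,v) in dict(lidTR=(214,152),lidBR=(214,235),lidTL=(143,152),lidBL=(143,235),lip=(214,190),tab=(300,140)).items(): print(n,W[v,u].round(4))
E
```

```text
[[-3.58644579e-03 -9.93602436e-01  1.12877531e-01  4.09641465e-01]
 [-9.99712051e-01  8.84284851e-04 -2.39798432e-02  9.26564535e-03]
 [ 2.37266148e-02 -1.12931030e-01 -9.93319501e-01  1.14339721e+00]
 [ 0.00000000e+00  0.00000000e+00  0.00000000e+00  1.00000000e+00]]
lidTR [0.6762 0.1476 0.0834]
lidBR [0.4697 0.1454 0.0789]
lidTL [0.6761 0.3236 0.0821]
lidBL [0.47   0.3174 0.0809]
lip [0.5808 0.1466 0.0814]
tab [ 7.311e-01 -7.330e-02 -6.000e-04]
```

View pics/crop1.png

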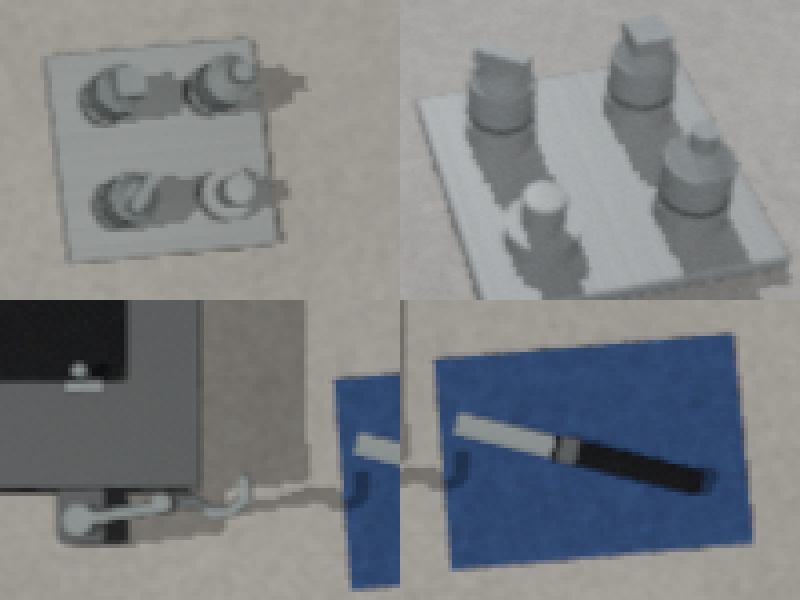

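```bash
python3 - <<'E'
from h import *
c=load('top0');W=cloud(c)
def rect(m,lo,hi,box):
    (x0,x1,y0,y1)=box
    k=(W[...,2]>lo)&(W[...,2]<hi)&(W[...,0]>x0)&(W[...,0]<x1)&(W[...,1]>y0)&(W[...,1]<y1)
    k=cv2.morphologyEx(k.astype(np.uint8),cv2.MORPH_OPEN,np.ones((3,3)))>0
    p=W[k];r=cv2.minAreaRect((p[:,:2]*1000).astype(np.float32));print(m,r,np.median(p[:,2]),len(p))
rect('lid',.070,.095,(.42,.75,.1,.40))
rect('stand',.006,.02,(.4,.75,-.36,-.14))
for n,(u,v,z) in dict(h1=(284.5,232.5,.017),h2=(316.2,240.5,.017),tip=(253.75,225.75,.0115),hc=(300.4,236.5,.017),
  knob=(165+165/4,190+200/4,.124),piv=(165+75/4,190+215/4,.1),hooktip=(165+245/4,190+185/4,.096),staple=(165+80/4,190+72/4,.1)).items(): print(n,ray(c,u,v,z).round(4))
for n,box in dict(case=(.4,.75,.08,.42),).items(): pass
k=(W[...,2]>.05)&(W[...,0]>.4)&(W[...,0]<.75)&(W[...,1]>-.36)&(W[...,1]<-.14)
n,l,st,ce=cv2.connectedComponentsWithStats(k.astype(np.uint8))
for i in range(1,n):
    if st[i,4]>5: p=W[l==i];print(st[i],p.mean(0).round(4),p.max(0).round(4),p.min(0).round(4))
for nm,pts in dict(standc=[(345+45/4,160+60/4),(345+255/4,160+40/4),(345+285/4,160+240/4),(345+70/4,160+262/4)]).items():
    print(nm,np.array([ray(c,u,v,.012)[:2] for u,v in pts]).round(4))
print('lidcorners',[ray(c,u,v,.081)[:2].round(4) for u,v in [(141,150),(216,150),(216,237.5),(141,237.5)]])
E
```

```text
lid ((559.2863159179688, 243.0879364013672), (252.4256591796875, 195.78228759765625), 0.1467946320772171) 0.08151048443943143 6959
stand ((573.364990234375, -294.8855285644531), (139.73281860351562, 140.19802856445312), 5.331826210021973) 0.012055786753329523 1886
h1 [ 0.4793 -0.0294  0.017 ]
h2 [ 0.4583 -0.1118  0.017 ]
tip [0.4975 0.0507 0.0115]
hc [ 0.4688 -0.0708  0.017 ]
knob [0.4555 0.1576 0.124 ]
piv [0.4478 0.2145 0.1   ]
hooktip [0.4657 0.1138 0.096 ]
staple [0.5338 0.2133 0.1   ]
[329 119  23  18 272] [ 0.7399 -0.1698  0.0836] [ 0.75   -0.1446  0.1242] [ 0.7265 -0.1981  0.0505]
[394 174  14  13 139] [ 0.6091 -0.3231  0.0691] [ 0.6249 -0.3104  0.0903] [ 0.5957 -0.3396  0.0501]
[368 176  13  13 137] [ 0.6022 -0.2537  0.074 ] [ 0.6198 -0.2417  0.0919] [ 0.5896 -0.2708  0.0526]
[371 203  14  13 143] [ 0.5344 -0.2606  0.0714] [ 0.5507 -0.2479  0.0918] [ 0.5197 -0.2795  0.0507]
[400 204   8   7  48] [ 0.5417 -0.3331  0.0533] [ 0.5496 -0.3242  0.0578] [ 0.5337 -0.3422  0.0503]
standc [[ 0.6325 -0.2216]
 [ 0.6462 -0.363 ]
 [ 0.5119 -0.378 ]
 [ 0.4976 -0.2349]]
lidcorners [array([0.6815, 0.329 ]), array([0.682, 0.143]), array([0.4635, 0.1402]), array([0.4639, 0.322 ])]
```

Candidates for the pry: black-handled one on the mat (285,233) – chosen; white-handled one (182,313) – rejected; yellow screwdriver (405,285) – bystander. The crop confirms black handle with its blade towards the case lip. On the stand there are three nozzles: square (376,181), round (401,178) and slot (378,208). The peg at (404,209) is bare.

Call:
{"op": "play_rows", "data": {"slide": [[27,-21,0],[27,-21,0],[27,-21,0],[27,-21,0],[27,-21,0],[27,-21,0],[27,-21,0],[27,-21,0],[27,-21,0],[27,-21,0]], "roll": [0,0,0,0,0,0,0,0,0,0], "claw": 1}}

```text
time: 0.93
tool_pos: [0.3758, -0.2162, 0.2141]
orientation: [-3.087, -0.583, 0.0]
wrist_force: [1.3, -1.0, -0.4]
gripper_width: 0.085
finger_force: 0.0
```

Call:
{"op": "play_rows", "data": {"slide": [[27,-21,0],[27,-21,0],[27,-21,0],[27,-21,0],[27,-21,0]], "roll": [0,0,0,0,0]}}

```text
time: 1.35
tool_pos: [0.4632, -0.0691, 0.2141]
orientation: [-3.087, -0.584, 0.001]
wrist_force: [0.3, -0.8, -1.0]
gripper_width: 0.0853
finger_force: 0.0
```

Call:
{"op": "play_rows", "data": {"slide": [[0,0,0],[0,0,0],[0,0,0],[0,0,0],[0,0,0],[0,0,0],[0,0,0],[0,0,0],[0,0,0]], "roll": [-0.12,-0.12,-0.12,-0.12,-0.12,-0.12,-0.12,-0.12,0]}}

```text
time: 2.1
tool_pos: [0.4625, -0.0708, 0.214]
orientation: [-2.466, -1.945, 0.001]
wrist_force: [0.1, 0.1, -0.5]
gripper_width: 0.0855
finger_force: 0.0
```

```bash
cat >> h.py <<'E'
def yaw(o): x=R.from_rotvec(o['orientation']).as_matrix()[:,0]; return np.arctan2(x[1],x[0])
def to(x,y,z,psi=None,o=None):
    "slide (mm, tool axes) and roll to world target; slide first at present yaw"
    o=o or manip.get_obs();M=R.from_rotvec(o['orientation']).as_matrix()
    d=M.T@(np.array([x,y,z])-o['tool_pos'])*1000
    print('now',o['tool_pos'].round(4),'yaw',round(yaw(o),4),'slide',d.round(1),'roll',None if psi is None else round((yaw(o)-psi+np.pi)%(2*np.pi)-np.pi,3),'w',round(o['gripper_width'],4),'F',o['wrist_force'].round(1),'t',round(o['time'],1))
E
python3 - <<'E'
from h import *
c=snap('wrist','w1');print(c['tool_from_camera'],c['mtx'])
to(.469,-.071,.1,1.339)
E
```

```text
[[ 6.98265208e-04 -9.52789513e-01 -3.03630789e-01  7.75499707e-02]
 [ 9.99999748e-01  6.26504566e-04  3.33754201e-04 -6.64002756e-04]
 [-1.27771427e-04 -3.03630945e-01  9.52789711e-01 -1.60631081e-01]
 [ 0.00000000e+00  0.00000000e+00  0.00000000e+00  1.00000000e+00]] [[289.63533318   0.         278.09083938]
 [  0.         289.63533318 207.70708814]
 [  0.           0.           1.        ]]
now [ 0.4626 -0.0708  0.214 ] yaw 1.3314 slide [  1.3   6.4 114. ] roll -0.008 w 0.0856 F [ 0.  -0.7  0.2] t 2.1
```

View pics/w1.png

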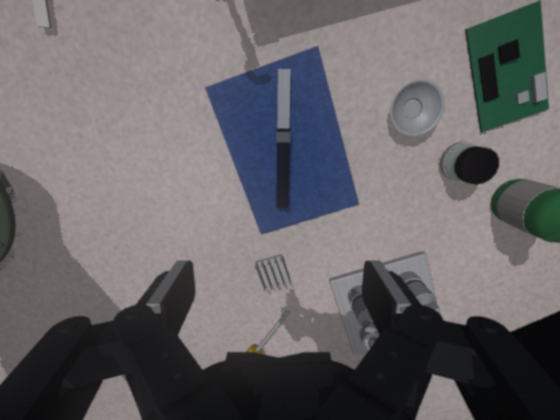

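```bash
python3 - <<'E'
from h import *
c=load('w1')
P={n:ray(c,u,v,z) for n,(u,v,z) in dict(tip=(284,70,.0105),jn=(284,142,.017),end=(282.5,208,.017)).items()}
for n in P:print(n,P[n].round(4))
hc=(P['jn']+P['end'])/2;d=P['tip']-P['end'];psi=np.arctan2(d[1],d[0]);print(hc,psi,np.linalg.norm(P['tip']-P['end']))
ctr=P['tip'][:2]-.115*d[:2]/np.linalg.norm(d[:2]);print('ctr from tip',ctr)
g=ctr+.02*np.array([np.cos(psi),np.sin(psi)]);to(g[0],g[1],.05,psi)
E
```

```text
tip [0.4979 0.0515 0.0105]
jn [ 0.4797 -0.0266  0.017 ]
end [ 0.4588 -0.1077  0.017 ]
[ 0.4692535  -0.06716873  0.017     ] 1.3299984092763473 0.1640522665133175
ctr from tip [ 0.47050399 -0.06021287]
now [ 0.4626 -0.0708  0.214 ] yaw 1.3314 slide [ 32.2   5.3 164. ] roll 0.001 w 0.0856 F [ 0.  -0.7  0.2] t 2.1
```

Call:
{"op": "play_rows", "data": {"slide": [[6,1.1,30],[6,1.1,30],[6,1.1,30],[6,1.1,30],[6,1.1,20],[0,0,20],[0,0,15],[0,0,11],[0,0,0]], "roll": [0,0,0,0,0,0,0,0,0]}}

```text
time: 2.9
tool_pos: [0.4732, -0.0425, 0.0261]
orientation: [-2.468, -1.938, 0.004]
wrist_force: [-1.5, -0.4, 0.0]
gripper_width: 0.0854
finger_force: 0.0
```

Call:
{"op": "play_rows", "data": {"slide": [[0,0,0],[0,0,0],[0,0,0],[0,0,0],[0,0,0],[0,0,0],[0,0,0],[0,0,0]], "roll": [0,0,0,0,0,0,0,0], "claw": 0, "newtons": 90}}

```text
time: 3.57
tool_pos: [0.4754, -0.0431, 0.0285]
orientation: [2.468, 1.943, 0.0]
wrist_force: [0.5, 0.2, 0.5]
gripper_width: -0.0001
finger_force: 0.0
```

Call:
{"op": "play_rows", "data": {"slide": [[0,0,-15],[0,0,-35],[0,0,-35],[0,0,-35],[0,0,0]], "roll": [0,0,0,0,0], "claw": 1}}

```text
time: 3.98
tool_pos: [0.4794, -0.044, 0.1546]
orientation: [2.462, 1.938, 0.01]
wrist_force: [1.0, 0.3, -0.4]
gripper_width: 0.0602
finger_force: 0.0
```

```bash
python3 - <<'E'
from h import *
c=snap('wrist','w2')
to(.469,-.071,.1,1.339)
E
```

```text
now [ 0.4782 -0.0437  0.1519] yaw 1.3338 slide [-28.7  -2.9  51.9] roll -0.005 w 0.0677 F [ 0.7  0.2 -0.3] t 4.0
```

View pics/w2.png

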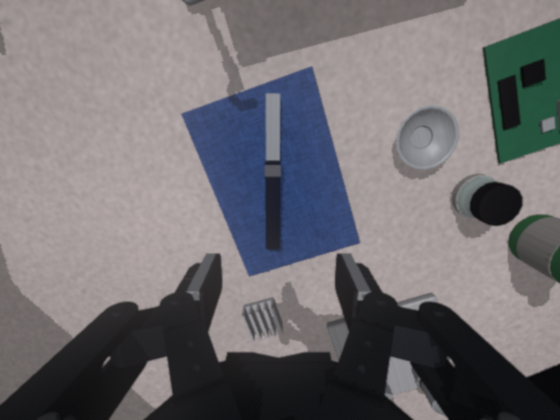

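```bash
python3 - <<'E'
from h import *
c=load('w2')
P={n:ray(c,u,v,z) for n,(u,v,z) in dict(tip=(273,94,.0105),jn=(273,177,.017),end=(273,249,.017)).items()}
for n in P:print(n,P[n].round(4))
W=cloud(c);k=(W[...,2]>.0125)&(W[...,2]<.03)&(abs(W[...,0]-.47)<.04)&(abs(W[...,1]+.06)<.09)
p=W[k];print(len(p),cv2.minAreaRect((p[:,:2]*1000).astype(np.float32)),np.median(p[:,2]))
T=pose(c)
for z in (.0,.02,.05):print(proj(c,[*c['obs']['tool_pos'][:2],z]))
to(.469,-.071,.1,1.339)
E
```

```text
tip [0.4982 0.0518 0.0105]
jn [ 0.4788 -0.0272  0.017 ]
end [ 0.459  -0.1075  0.017 ]
1582 ((475.8450622558594, -37.76616668701172), (141.63693237304688, 15.762617111206055), 76.44551086425781) 0.017693544098190184
[277.17503658 188.19383397]
[277.31473895 192.7452471 ]
[277.56043265 200.74978983]
now [ 0.4782 -0.0437  0.1519] yaw 1.3338 slide [-28.7  -2.9  51.9] roll -0.005 w 0.0677 F [ 0.7  0.2 -0.3] t 4.0
```

```bash
python3 - <<'E'
from h import *
for t in('w1','w2'):
    c=load(t);o=c['obs'];W=cloud(c);M=R.from_rotvec(o['orientation']).as_matrix();L=(W-o['tool_pos'])@M*1000
    k=(c['depth']>0)&(c['depth']<.2)&(abs(L[...,0])<14);p=L[k];print(t,o['gripper_width'],len(p))
    for s in(-1,1):
        q=p[p[:,1]*s>0];q=q[q[:,2].argsort()];print(q[-1:].round(1),np.percentile(q[:,2],[50,90,95,99]).round(1),q[q[:,2]>q[-1,2]-6].mean(0).round(1))
E
```

```text
w1 0.08551154052241507 35419
[[ -4.5 -43.3 -30.6]] [-92.1 -61.5 -49.8 -37.2] [  1.4 -43.7 -34.3]
[[  6.5  42.5 -30.6]] [-91.8 -61.2 -49.5 -37.1] [  1.7  42.8 -34.4]
w2 0.060244114504349015 35689
[[  3.8 -30.9 -22.5]] [-93.3 -60.9 -46.7 -31. ] [  1.7 -31.2 -26.2]
[[ -2.8  30.1 -22.4]] [-93.  -60.8 -46.6 -30.9] [  1.9  30.5 -26.2]
```

Call:
{"op": "play_rows", "data": {"slide": [[-5,-3,30],[0,0,30],[0,0,30],[0,0,20],[0,0,0],[0,0,0]], "roll": [0,0,0,0,0,0], "claw": 0.4}}

```text
time: 4.53
tool_pos: [0.4692, -0.0467, 0.0369]
orientation: [-2.466, -1.941, 0.004]
wrist_force: [-0.5, -0.5, 0.4]
gripper_width: 0.0342
finger_force: 0.0
```

```bash
python3 - <<'E'
from h import *
c=snap('wrist','w3');to(.475,-.0415,.02,1.33)
o=c['obs'];W=cloud(c);M=R.from_rotvec(o['orientation']).as_matrix();L=(W-o['tool_pos'])@M*1000
print(L[200:300:6,278,:].round(0).tolist())
g=o['gripper_width']*500
for s in(-1,1):
    k=(c['depth']>0)&(abs(L[...,0])<14)&(abs(L[...,1]*s-g)<4);q=L[k];print(g,np.histogram(q[:,2],bins=range(-80,50,5)))
E
```

```text
now [ 0.4707 -0.047   0.0381] yaw 1.3338 slide [ 6.4  2.9 18.1] roll 0.004 w 0.034 F [-0.1 -0.7  0.1] t 4.6
[[25.0, -1.0, 19.0], [22.0, -1.0, 18.0], [17.0, -1.0, 20.0], [13.0, -1.0, 18.0], [9.0, -1.0, 20.0], [6.0, -1.0, 17.0], [1.0, -1.0, 18.0], [-4.0, -1.0, 18.0], [-9.0, -1.0, 19.0], [-13.0, -1.0, 18.0], [-18.0, -1.0, 19.0], [-22.0, -1.0, 19.0], [-27.0, -1.0, 19.0], [-32.0, -1.0, 19.0], [-37.0, -1.0, 19.0], [-42.0, -1.0, 19.0], [-46.0, -1.0, 18.0]]
17.109390931169493 (array([ 44,  92,  59,  64, 305, 131, 121, 102,  94,  92,  73,  59,   6,
         0,   0,   0,   0,   0,   0,   0,   0,   0, 399,   0,   0]), array([-80, -75, -70, -65, -60, -55, -50, -45, -40, -35, -30, -25, -20,
       -15, -10,  -5,   0,   5,  10,  15,  20,  25,  30,  35,  40,  45]))
17.109390931169493 (array([ 57, 116,  77,  85, 314, 152, 131, 110, 104,  91,  85,  64,   6,
         0,   0,   0,   0,   0,   0,   0,   0,   0, 398,   0,   0]), array([-80, -75, -70, -65, -60, -55, -50, -45, -40, -35, -30, -25, -20,
       -15, -10,  -5,   0,   5,  10,  15,  20,  25,  30,  35,  40,  45]))
```

View pics/w3.png

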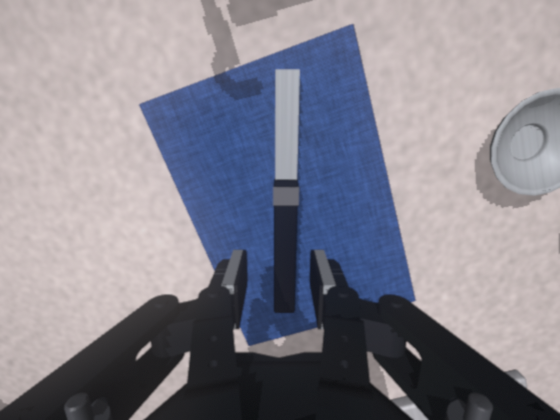

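Call:
{"op": "play_rows", "data": {"slide": [[3,2.2,15],[3,2.3,15],[0,0,8],[0,0,4],[0,0,3],[0,0,2],[0,0,0],[0,0,0]], "roll": [0,0,0,0,0,0,0,0]}}

```text
time: 5.25
tool_pos: [0.4773, -0.0426, -0.0082]
orientation: [2.468, 1.943, 0.001]
wrist_force: [-0.6, -0.6, -0.2]
gripper_width: 0.034
finger_force: 0.0
```

```bash
cat >> h.py <<'E'
def tipz(c):
    o=c['obs'];W=cloud(c);M=R.from_rotvec(o['orientation']).as_matrix();L=(W-o['tool_pos'])@M*1000
    g=o['gripper_width']*500;r=[]
    for s in(-1,1):
        k=(c['depth']>0)&(abs(L[...,0])<14)&(abs(L[...,1]*s-g-2)<3)&(L[...,2]<10);q=L[k];r.append(np.percentile(q[:,2],99.5).round(1))
    return r
E
python3 - <<'E'
from h import *
c=snap('wrist','w4');to(.475,-.0415,.02,1.33);print(tipz(c),tipz(load('w3')))
o=c['obs'];W=cloud(c);M=R.from_rotvec(o['orientation']).as_matrix();L=(W-o['tool_pos'])@M*1000
print(L[150:300:15,278,:].round(0).tolist())
E
```

```text
now [ 0.4773 -0.0425 -0.0082] yaw 1.3337 slide [  0.5  -2.4 -28.2] roll 0.004 w 0.0342 F [0.2 0.9 0.6] t 5.3
[np.float64(-11.0), np.float64(-11.1)] [np.float64(-20.1), np.float64(-20.2)]
[[62.0, -1.0, -21.0], [55.0, -1.0, -21.0], [47.0, -1.0, -20.0], [40.0, -1.0, -22.0], [33.0, -1.0, -24.0], [26.0, -1.0, -26.0], [18.0, -1.0, -27.0], [9.0, -1.0, -26.0], [1.0, -1.0, -27.0], [-8.0, -1.0, -26.0]]
```

View pics/w4.png

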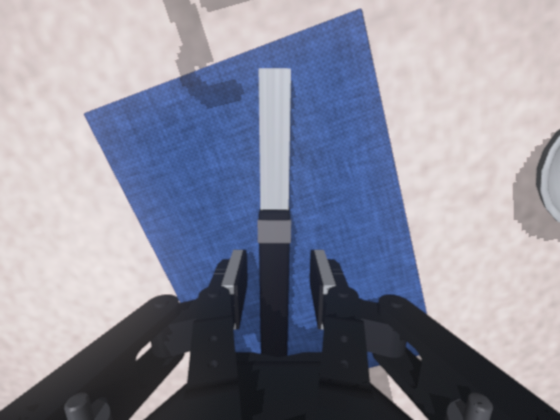

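Call:
{"op": "play_rows", "data": {"slide": [[0,-1,2],[0,0,2],[0,0,0]], "roll": [0,0,0]}}

```text
time: 5.55
tool_pos: [0.4757, -0.0421, -0.0129]
orientation: [-2.468, -1.943, 0.0]
wrist_force: [1.4, -0.2, -1.2]
gripper_width: 0.0346
finger_force: 0.0
```

Call:
{"op": "play_rows", "data": {"slide": [[0,0,0],[0,0,0],[0,0,0],[0,0,0],[0,0,0],[0,0,0]], "roll": [0,0,0,0,0,0], "claw": 0, "newtons": 90}}

```text
time: 6.05
tool_pos: [0.476, -0.0422, -0.0124]
orientation: [2.468, 1.943, 0.0]
wrist_force: [-1.3, 0.8, 5.5]
gripper_width: 0.013
finger_force: 88.6
```

Call:
{"op": "play_rows", "data": {"slide": [[0,0,-5],[0,0,-15],[0,0,-25],[0,0,-30],[0,0,-25],[0,0,0],[0,0,0]], "roll": [0,0,0,0,0,-0.12,-0.12]}}

```text
time: 6.63
tool_pos: [0.4777, -0.0425, 0.0893]
orientation: [2.209, 2.229, 0.004]
wrist_force: [0.6, -1.0, -1.1]
gripper_width: 0.0136
finger_force: 88.1
```

```bash
python3 - <<'E'
from h import *
c=snap('wrist','w5');to(.59,.02,.1,1.58)
t=snap('top','t5')
o=c['obs'];W=cloud(c);M=R.from_rotvec(o['orientation']).as_matrix();L=(W-o['tool_pos'])@M*1000
k=(c['depth']<.2)&(c['depth']>0)&(abs(L[...,1])<12)&(L[...,0]>15)
q=L[k];
for x in range(15,115,10):
    s=q[abs(q[:,0]-x)<5]
    if len(s): print(x,len(s),np.percentile(s[:,1],[5,50,95]).round(1),np.percentile(s[:,2],[5,50,95]).round(1))
print(q[:,0].max(), tipz(c))
# lid front from wrist view
lid=(W[...,2]>.072)&(W[...,2]<.09)&(W[...,0]>.5);p=W[lid];print(len(p))
for x in (.52,.56,.6,.64): 
    s=p[abs(p[:,0]-x)<.01]
    if len(s):print(x,np.percentile(s[:,1],[.5,2,5]).round(4),np.median(s[:,2]).round(4))
E
```

```text
now [ 0.4768 -0.0424  0.0885] yaw 1.5833 slide [ 60.9 114.  -11.3] roll 0.003 w 0.0134 F [ 0.2 -0.2 -0. ] t 6.7
15 3952 [-11.5   6.9  11.5] [-116.9 -103.7  -30.8]
25 926 [-10.5  -0.2  10.2] [-117.8  -30.9  -29.6]
35 696 [-7.  -0.2  6.2] [-30.6 -25.4 -24. ]
45 589 [-6.5 -0.2  6.1] [-25.9 -24.9 -23.9]
55 618 [-6.4 -0.2  5.9] [-26.  -24.9 -23.9]
65 681 [-6.7 -0.2  6.2] [-26.1 -25.  -23.9]
75 719 [-6.5 -0.3  6. ] [-26.1 -25.  -24. ]
85 777 [-6.4 -0.3  6.3] [-26.  -24.9 -23.8]
95 615 [-6.4 -0.3  6.1] [-26.2 -25.  -23.8]
97.5223962557126 [np.float64(-24.2), np.float64(-23.3)]
0
```

View pics/w5.png

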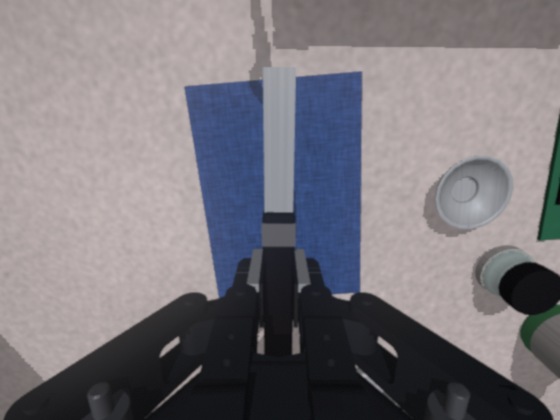

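Call:
{"op": "play_rows", "data": {"slide": [[10,24,0],[10,24,0],[10,24,0],[10,24,12],[0,0,15],[0,0,15],[0,0,0],[0,0,0]], "roll": [0,0,0,0,0,0,0,0]}}

```text
time: 7.4
tool_pos: [0.5704, -0.0016, 0.0441]
orientation: [-2.218, -2.221, 0.003]
wrist_force: [0.3, -0.3, -0.3]
gripper_width: 0.013
finger_force: 88.2
```

```bash
python3 - <<'E'
from h import *
c=snap('wrist','w6');to(.575,.0545,.046,1.58)
W=cloud(c)
for col in (240,320,340):
    y=W[:60:5,col];print(col,[(r*5,*y[r].round(3)) for r in range(12) if y[r,2]>.02 ])
s=snap('side','s6')
f=s['frame'][120:260,200:360];cv2.imwrite('pics/s6c.png',cv2.resize(f,(640,560),interpolation=3)[:,:,::-1])
E
```

```text
now [ 0.5713 -0.0019  0.0451] yaw 1.5721 slide [56.4  3.8 -0.9] roll -0.008 w 0.0133 F [ 0.   0.7 -0.9] t 7.5
240 []
320 []
340 []
```

View pics/s6c.png

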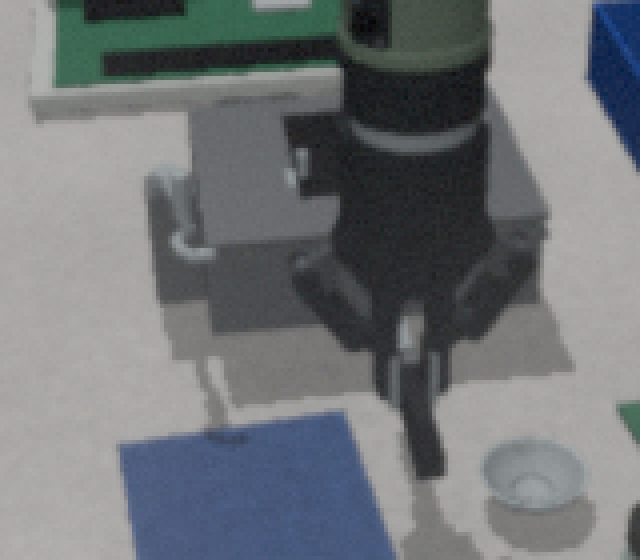

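Call:
{"op": "play_rows", "data": {"slide": [[10,2,-0.5],[10,1,-0.5],[10,0,0],[10,0,0],[6,0,0],[5,0,0],[5,0,0],[0,0,0]], "roll": [0,0,0,0,0,0,0,0]}}

```text
time: 8.17
tool_pos: [0.5745, 0.0552, 0.0462]
orientation: [-2.217, -2.226, -0.0]
wrist_force: [0.0, -0.4, -0.2]
gripper_width: 0.0134
finger_force: 88.2
```

Call:
{"op": "play_rows", "data": {"slide": [[0,0,-3],[0,0,-3],[0,0,-3],[0,0,0]], "roll": [0,0,0,0]}}

```text
time: 8.5
tool_pos: [0.5747, 0.0539, 0.0558]
orientation: [2.218, 2.224, 0.0]
wrist_force: [-0.7, 0.4, -1.5]
gripper_width: 0.0136
finger_force: 88.0
```

```bash
cat >>h.py <<'E'
def lid(c):
    W=cloud(c);k=(W[...,2]>.07)&(W[...,0]>.62)&(W[...,0]<.678)&(W[...,1]>.1)&(W[...,1]<.33)
    p=W[k]
    if len(p)<30:return None
    A=np.c_[p[:,1],np.ones(len(p))];m,b=np.linalg.lstsq(A,p[:,2],rcond=None)[0];return len(p),np.arctan(-m).round(3),p[:,1].min().round(4),p[:,2].max().round(4)
E
python3 - <<'E'
from h import *
print(lid(load('top0')),lid(snap('top','t7')));to(.575,.0545,.046,1.58)
E
```

```text
(1697, np.float64(-0.001), np.float64(0.1471), np.float64(0.0893)) (1429, np.float64(0.023), np.float64(0.1737), np.float64(0.091))
now [0.5747 0.0539 0.0556] yaw 1.5733 slide [0.6 0.3 9.6] roll -0.007 w 0.0133 F [-0.1  0.1 -1.8] t 8.6
```

Call:
{"op": "play_rows", "data": {"slide": [[1.5,0,-15],[2,0,-15],[4,0,-14.5],[4.5,0,-14],[6,0,-13.5],[7,0,-13],[8.5,0,-12],[9,0,-12],[0,0,0]], "roll": [0,0,0,0,0,0,0,0,0]}}

```text
time: 9.3
tool_pos: [0.576, 0.0972, 0.1667]
orientation: [2.215, 2.224, 0.004]
wrist_force: [0.2, -0.6, 0.5]
gripper_width: 0.0134
finger_force: 88.4
```

```bash
python3 - <<'E'
from h import *
print(lid(snap('top','t8')));to(.575,.0545,.046,1.58)
c=snap('wrist','w8');o=c['obs'];W=cloud(c);M=R.from_rotvec(o['orientation']).as_matrix();L=(W-o['tool_pos'])@M*1000
k=(c['depth']<.2)&(c['depth']>0)&(abs(L[...,1])<5);q=L[k]
for x in range(35,115,10):
    s=q[abs(q[:,0]-x)<5]
    if len(s): print(x,len(s),np.percentile(s[:,2],[5,50,95]).round(1))
E
```

```text
(326, np.float64(0.725), np.float64(0.283), np.float64(0.1274))
now [0.5756 0.0968 0.1654] yaw 1.5744 slide [-42.3  -1.  119.4] roll -0.006 w 0.0134 F [ 0.4 -1.1 -0.9] t 9.3
35 472 [-30.8 -25.3 -24. ]
45 413 [-25.9 -24.9 -23.8]
55 460 [-25.9 -24.9 -23.9]
65 482 [-25.9 -24.9 -23.8]
75 517 [-25.9 -24.9 -23.8]
85 552 [-26.  -25.  -23.9]
95 693 [-34.3 -31.9 -24.1]
105 550 [-31.8 -28.1 -24.1]
```

View pics/w8.png

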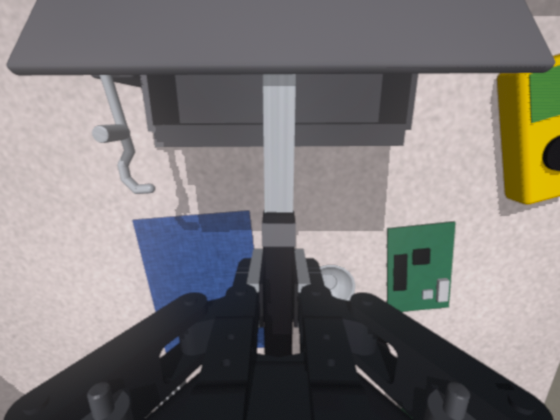

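The lid is up at about 0.72 rad, riding on the blade tip; the blade is still level in the grip.

Call:
{"op": "play_rows", "data": {"slide": [[10.5,0,-10.5],[10.5,0,-10.5],[12,0,-8.5],[12.5,0,-8.5],[13.5,0,-6.5],[13.5,0,-6],[14,0,-4],[14.5,0,-4],[0,0,0]], "roll": [0,0,0,0,0,0,0,0,0]}}

```text
time: 10.15
tool_pos: [0.5746, 0.2012, 0.2236]
orientation: [-2.214, -2.228, -0.004]
wrist_force: [0.3, -0.3, -0.7]
gripper_width: 0.0134
finger_force: 88.4
```

Call:
{"op": "play_rows", "data": {"slide": [[14.5,0,-2],[15,0,-1],[15,0,0],[15,0,1],[0,0,0]], "roll": [0,0,0,0,0]}}

```text
time: 10.57
tool_pos: [0.5736, 0.2605, 0.2241]
orientation: [-2.213, -2.227, -0.001]
wrist_force: [-1.1, 0.4, -0.5]
gripper_width: 0.0144
finger_force: 60.8
```

```bash
cat >>h.py <<'E'
def lid2(c):
    "upright lid: y vs z of points above .1 behind y=.25"
    W=cloud(c);k=(W[...,2]>.1)&(W[...,0]>.48)&(W[...,0]<.68)&(W[...,1]>.25)&(W[...,1]<.45);p=W[k]
    if len(p)<10:return None
    return len(p),[(z,p[abs(p[:,2]-z)<.01][:,1].mean().round(3)) for z in np.arange(.11,.28,.02) if (abs(p[:,2]-z)<.01).any()]
E
python3 - <<'E'
from h import *
print(lid2(snap('top','t9')));print(lid2(snap('side','s9')));to(.575,.22,.22,1.58)
E
```

```text
(4620, [(np.float64(0.11), np.float64(0.337)), (np.float64(0.13), np.float64(0.34)), (np.float64(0.15000000000000002), np.float64(0.343)), (np.float64(0.17), np.float64(0.346)), (np.float64(0.19), np.float64(0.349)), (np.float64(0.21000000000000002), np.float64(0.353)), (np.float64(0.23000000000000004), np.float64(0.355)), (np.float64(0.25), np.float64(0.299)), (np.float64(0.27), np.float64(0.253))])
(4285, [(np.float64(0.11), np.float64(0.338)), (np.float64(0.13), np.float64(0.341)), (np.float64(0.15000000000000002), np.float64(0.344)), (np.float64(0.17), np.float64(0.347)), (np.float64(0.19), np.float64(0.35)), (np.float64(0.21000000000000002), np.float64(0.353)), (np.float64(0.23000000000000004), np.float64(0.356)), (np.float64(0.25), np.float64(0.347)), (np.float64(0.27), np.float64(0.261))])
now [0.5737 0.2582 0.2242] yaw 1.5755 slide [-38.2   1.1   4.2] roll -0.005 w 0.0141 F [ 0.2 -0.1  0.2] t 10.7
```

Call:
{"op": "play_rows", "data": {"slide": [[-15,0,0],[-30,0,0],[-30,0,0],[-30,0,0],[-30,0,0],[-30,0,0],[-30,0,0],[-30,0,0],[-30,0,0],[-30,0,0]], "roll": [0,0,0,0,0,0,0,0,0,0]}}

```text
time: 11.5
tool_pos: [0.5741, -0.0308, 0.225]
orientation: [2.22, 2.223, -0.0]
wrist_force: [0.2, -0.6, -0.3]
gripper_width: 0.0135
finger_force: 92.6
```

Call:
{"op": "play_rows", "data": {"slide": [[-15,-25,25],[0,-25,25],[0,-25,25],[0,-22,25],[0,0,0],[0,0,0],[0,0,0]], "roll": [0,0,0,0,0.12,0.12,0]}}

```text
time: 12.08
tool_pos: [0.4767, -0.0443, 0.1245]
orientation: [-2.472, -1.938, 0.001]
wrist_force: [0.5, 0.6, -0.5]
gripper_width: 0.0132
finger_force: 92.7
```

```bash
python3 - <<'E'
from h import *
c=snap('wrist','w10');to(.4757,-.0421,.01,1.334)
o=c['obs'];W=cloud(c);M=R.from_rotvec(o['orientation']).as_matrix();L=(W-o['tool_pos'])@M*1000
k=(c['depth']<.2)&(c['depth']>0)&(abs(L[...,1])<12)&(L[...,0]>30);q=L[k]
for x in range(35,115,20):
    s=q[abs(q[:,0]-x)<5]
    if len(s): print(x,len(s),np.percentile(s,[5,95],axis=0)[:,1:].round(1))
t=snap('top','t10');print(lid2(t))
E
```

```text
now [ 0.4776 -0.0442  0.125 ] yaw 1.3345 slide [  1.7  -2.4 115. ] roll 0.001 w 0.0132 F [ 0.5 -0.6 -0.7] t 12.1
35 693 [[ -6.9 -30.5]
 [  6.4 -24. ]]
55 622 [[ -6.3 -25.9]
 [  6.3 -23.9]]
75 722 [[ -6.5 -26.1]
 [  6.1 -24. ]]
95 610 [[ -6.3 -26.1]
 [  6.2 -23.8]]
(3444, [(np.float64(0.11), np.float64(0.337)), (np.float64(0.13), np.float64(0.34)), (np.float64(0.15000000000000002), np.float64(0.343)), (np.float64(0.17), np.float64(0.347)), (np.float64(0.19), np.float64(0.35)), (np.float64(0.21000000000000002), np.float64(0.353)), (np.float64(0.23000000000000004), np.float64(0.356)), (np.float64(0.25), np.float64(0.36)), (np.float64(0.27), np.float64(0.362))])
```

Lid stays at about 1.72 rad. Lay the tool back on its mat.

Call:
{"op": "play_rows", "data": {"slide": [[1.5,-2,30],[0,0,30],[0,0,30],[0,0,25],[0,0,12],[0,0,5],[0,0,3],[0,0,1.5],[0,0,0],[0,0,0]], "roll": [0,0,0,0,0,0,0,0,0,0]}}

```text
time: 13.02
tool_pos: [0.4774, -0.0415, -0.0108]
orientation: [2.467, 1.943, 0.002]
wrist_force: [0.3, -0.4, -0.6]
gripper_width: 0.0133
finger_force: 92.7
```

Call:
{"op": "play_rows", "data": {"slide": [[0,0,0],[0,0,0],[0,0,0],[0,0,-5],[0,0,-15],[0,0,-30],[0,0,-30],[0,0,-30],[0,0,-30],[0,0,0]], "roll": [0,0,0,0,0,0,0,0,0,0], "claw": 0.5}}

```text
time: 13.85
tool_pos: [0.4801, -0.0421, 0.1341]
orientation: [2.462, 1.939, 0.009]
wrist_force: [1.4, 0.5, 0.9]
gripper_width: 0.043
finger_force: 0.0
```

```bash
python3 - <<'E'
from h import *
c=snap('wrist','w11')
W=cloud(c);k=(W[...,2]>.0125)&(W[...,2]<.03)&(abs(W[...,0]-.475)<.05)&(abs(W[...,1]+.06)<.09)&(c['depth']>.1)
p=W[k];print(len(p),cv2.minAreaRect((p[:,:2]*1000).astype(np.float32)),np.median(p[:,2]))
E
python3 - <<'E'
from h import *
to(.5353,-.2633,.2,-0.1)
E
```

```text
1801 ((477.9145812988281, -37.426551818847656), (140.73687744140625, 15.96737003326416), 76.45943450927734) 0.017661427753848602
now [ 0.479  -0.0418  0.1318] yaw 1.3339 slide [-202.1  107.1  -67.4] roll 1.434 w 0.0425 F [0.  0.5 0.3] t 13.9
```

Call:
{"op": "play_rows", "data": {"slide": [[-25,13,-10],[-25,13,-10],[-25,13,-10],[-25,13,0],[-25,14,0],[-25,14,0],[-26,14,0],[-26,13,0],[0,0,0],[0,0,0]], "roll": [0,0,0,0,0,0,0,0,-0.12,-0.12], "claw": 0.65}}

```text
time: 14.73
tool_pos: [0.5324, -0.2643, 0.1567]
orientation: [-2.213, -2.227, 0.001]
wrist_force: [-0.3, 1.4, 0.6]
gripper_width: 0.0553
finger_force: 0.0
```

Call:
{"op": "play_rows", "data": {"slide": [[0,0,0],[0,0,0],[0,0,0],[0,0,0],[0,0,0],[0,0,0],[0,0,0],[0,0,0],[0,0,0],[0,0,0]], "roll": [-0.12,-0.12,-0.12,-0.12,-0.12,-0.12,-0.12,-0.12,-0.12,-0.12]}}

```text
time: 15.57
tool_pos: [0.5322, -0.2622, 0.157]
orientation: [-0.565, -3.088, -0.001]
wrist_force: [0.6, 0.5, -0.8]
gripper_width: 0.0557
finger_force: 0.0
```

Call:
{"op": "play_rows", "data": {"slide": [[0,0,0],[0,0,0],[0,0,0],[0,0,0],[0,0,0]], "roll": [-0.12,-0.12,-0.12,-0.1,0]}}

```text
time: 15.98
tool_pos: [0.5323, -0.2623, 0.1571]
orientation: [0.147, -3.136, -0.002]
wrist_force: [-0.0, 0.9, 0.3]
gripper_width: 0.0553
finger_force: 0.0
```

```bash
python3 - <<'E'
from h import *
c=snap('wrist','w12');to(.5353,-.2633,.1,3.23);W=cloud(c)
for nm,a,b in(('slot',.5353,-.2633),('sq',.605,-.2568),('rnd',.6115,-.3265),('bare',.5418,-.333)):
    for lo,hi in((.058,.068),(.08,.095)):
        k=(abs(W[...,2]-(lo+hi)/2)<(hi-lo)/2)&(np.hypot(W[...,0]-a,W[...,1]-b)<.025);p=W[k]
        if len(p)>10:
            (cx,cy),rad=cv2.minEnclosingCircle((p[:,:2]*1000).astype(np.float32));print(nm,lo,len(p),p[:,:2].mean(0).round(4),'circ',round(cx),round(cy),round(rad,1),p[:,:2].min(0).round(3),p[:,:2].max(0).round(3))
    print(proj(c,[a,b,.064]))
E
```

```text
now [ 0.5323 -0.2623  0.1573] yaw -3.0515 slide [-2.9 -1.3 57.3] roll 0.002 w 0.0556 F [ 0.7 -0.1 -0. ] t 16.0
slot 0.058 314 [ 0.5299 -0.2633] circ 535 -263 15.8 [ 0.52  -0.278] [ 0.55  -0.248]
slot 0.08 300 [ 0.5348 -0.2631] circ 536 -263 13.5 [ 0.523 -0.273] [ 0.548 -0.253]
[276.43441221 208.3286144 ]
sq 0.058 288 [ 0.5964 -0.2575] circ 605 -257 15.8 [ 0.589 -0.272] [ 0.616 -0.241]
sq 0.08 415 [ 0.6036 -0.2567] circ 605 -256 12.4 [ 0.595 -0.266] [ 0.615 -0.247]
[276.45246655 275.46028535]
rnd 0.058 36 [ 0.5994 -0.3336] circ 602 -334 9.7 [ 0.596 -0.341] [ 0.608 -0.326]
[205.9436467  275.42014634]
[200.32195404 208.25403205]
```

View pics/w12.png

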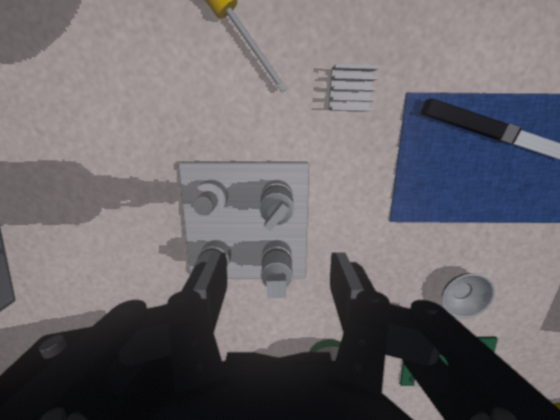

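Call:
{"op": "play_rows", "data": {"slide": [[-3,-1.3,10],[0,0,25],[0,0,25],[0,0,25],[0,0,25],[0,0,15],[0,0,8],[0,0,5],[0,0,0],[0,0,0]], "roll": [0,0,0,0,0,0,0,0,0,0]}}

```text
time: 16.87
tool_pos: [0.5366, -0.264, 0.0207]
orientation: [-0.144, 3.138, -0.001]
wrist_force: [0.1, -0.2, 1.1]
gripper_width: 0.0556
finger_force: 0.0
```

Call:
{"op": "play_rows", "data": {"slide": [[0,0,0],[0,0,0],[0,0,0],[0,0,0],[0,0,0],[0,0,0],[0,0,-3],[0,0,-5],[0,0,-10],[0,0,-10]], "roll": [0,0,0,0,0,0,0,0,0,0], "claw": 0, "newtons": 60}}

```text
time: 17.7
tool_pos: [0.5357, -0.2635, 0.0488]
orientation: [0.145, -3.138, -0.001]
wrist_force: [0.4, -0.1, -1.1]
gripper_width: 0.0301
finger_force: 59.3
```

Call:
{"op": "play_rows", "data": {"slide": [[0,0,-15],[0,0,-25],[0,0,-30],[0,0,-30],[0,0,-20],[0,0,-20],[0,0,0]], "roll": [0,0,0,0,0,0,0]}}

```text
time: 18.28
tool_pos: [0.5385, -0.2652, 0.194]
orientation: [-0.145, 3.131, -0.008]
wrist_force: [-0.1, -1.2, 0.3]
gripper_width: 0.0301
finger_force: 59.3
```

```bash
cat >>h.py <<'E'
def held(c):
    "stuff between the fingers in tool coords"
    o=c['obs'];W=cloud(c);M=R.from_rotvec(o['orientation']).as_matrix();L=(W-o['tool_pos'])@M*1000
    k=(c['depth']>0)&(abs(L[...,0])<30)&(abs(L[...,1])<14)&(L[...,2]>-70)&(L[...,2]<15);q=L[k]
    print('held',len(q),np.percentile(q,[2,50,98],axis=0).round(1).tolist() if len(q) else '')
E
python3 - <<'E'
from h import *
c=snap('wrist','w13');to(.53,.235,.17,3.2315);print(tipz(c));held(c);held(load('w12'))
E
```

```text
now [ 0.5377 -0.2647  0.1915] yaw -3.0494 slide [-38.3 498.4  19.9] roll 0.002 w 0.0301 F [ 0.1  0.  -0.8] t 18.3
[np.float64(-16.4), np.float64(-16.3)]
held 5184 [[-7.3, -12.9, -65.9], [9.9, -0.9, -48.4], [16.8, 12.9, -15.5]]
held 0
```

Call:
{"op": "play_rows", "data": {"slide": [[-3,36,0],[-3,36,0],[-3,36,0],[-3,36,0],[-3,36,0],[-3,36,0],[-3,36,0],[-3,36,0],[-3,36,0],[-3,36,0]], "roll": [0,0,0,0,0,0,0,0,0,0]}}

```text
time: 19.17
tool_pos: [0.5316, 0.0992, 0.1872]
orientation: [0.145, -3.136, 0.0]
wrist_force: [-0.2, -0.1, -0.4]
gripper_width: 0.0302
finger_force: 59.4
```

Call:
{"op": "play_rows", "data": {"slide": [[-2,36,0],[-2,36,0],[-2,36,0],[-2,30,0],[0,0,0],[0,0,0]], "roll": [0,0,0,0,0,0]}}

```text
time: 19.67
tool_pos: [0.5269, 0.2368, 0.1869]
orientation: [0.15, -3.136, 0.001]
wrist_force: [0.4, -0.4, -0.1]
gripper_width: 0.0299
finger_force: 59.5
```

```bash
python3 - <<'E'
from h import *
c=snap('wrist','w14');to(.53,.235,-.003,3.2315);held(c)
W=cloud(c);p=W[(W[...,2]>.03)&(W[...,2]<.10)&(W[...,0]<.7)&(W[...,0]>.4)&(W[...,1]>.13)&(c['depth']>.22)]
H,xe,ye=np.histogram2d(p[:,0],p[:,1],bins=[np.arange(.40,.70,.01),np.arange(.13,.34,.01)])
for i in range(len(xe)-1):print(round(xe[i],2),''.join('#' if h>3 else '.' for h in H[i]))
E
```

```text
now [0.5271 0.2356 0.1871] yaw -3.0481 slide [ -3.3  -0.7 190.1] roll 0.004 w 0.0299 F [-0.4 -0.2 -1.4] t 19.7
held 5171 [[-7.3, -12.9, -65.8], [9.8, -0.9, -48.3], [16.9, 13.0, -15.3]]
0.4 ....................
0.41 ....................
0.42 ....................
0.43 .......####.........
0.44 ##.########.........
0.45 ##.########.........
0.46 .###################
0.47 .#######...........#
0.48 .###...............#
0.49 .###...............#
0.5 .###...............#
0.51 .###...............#
0.52 .###...............#
0.53 .###...............#
0.54 .###...............#
0.55 .###...............#
0.56 .###...............#
0.57 .###...............#
0.58 .###...............#
0.59 .###...............#
0.6 .###...............#
0.61 .###...............#
0.62 .###...............#
0.63 ..##...............#
0.64 ..##................
0.65 ..##................
0.66 ....................
0.67 ........##..#####...
0.68 .......###..#####...
```

Call:
{"op": "play_rows", "data": {"slide": [[-3,0,25],[0,0,30],[0,0,30],[0,0,30],[0,0,30],[0,0,20],[0,0,12],[0,0,6],[0,0,4],[0,0,0]], "roll": [0,0,0,0,0,0,0,0,0,0]}}

```text
time: 20.55
tool_pos: [0.531, 0.2349, 0.0009]
orientation: [0.142, -3.138, 0.001]
wrist_force: [-0.1, 0.3, -0.6]
gripper_width: 0.0303
finger_force: 59.5
```

Call:
{"op": "play_rows", "data": {"slide": [[0,0,1],[0,0,1],[0,0,0]], "roll": [0,0,0]}}

```text
time: 20.8
tool_pos: [0.5317, 0.2361, 0.0001]
orientation: [-0.145, 3.137, 0.001]
wrist_force: [0.0, 0.7, -0.8]
gripper_width: 0.0301
finger_force: 59.5
```

Call:
{"op": "play_rows", "data": {"slide": [[0,0,0],[0,0,0],[0,0,0],[0,0,0],[0,0,-5],[0,0,-15],[0,0,-25],[0,0,-30],[0,0,-30],[0,0,-30]], "roll": [0,0,0,0,0,0,0,0,0,0], "claw": 0.55}}

```text
time: 21.63
tool_pos: [0.5307, 0.2358, 0.1359]
orientation: [0.145, -3.138, 0.0]
wrist_force: [0.7, 0.8, -0.7]
gripper_width: 0.0469
finger_force: 0.0
```

Call:
{"op": "play_rows", "data": {"slide": [[0,0,-30],[0,0,-20],[0,0,0]], "roll": [0,0,0]}}

```text
time: 21.88
tool_pos: [0.5339, 0.2369, 0.1899]
orientation: [-0.145, 3.13, 0.003]
wrist_force: [0.6, 0.5, 0.8]
gripper_width: 0.0472
finger_force: 0.0
```

```bash
cat >>h.py <<'E'
def incase(c):
    W=cloud(c);k=(W[...,2]>.015)&(W[...,2]<.10)&(W[...,0]>.475)&(W[...,0]<.672)&(W[...,1]>.175)&(W[...,1]<.315)&(c['depth']>.18)
    n,l,st,ce=cv2.connectedComponentsWithStats(k.astype(np.uint8))
    for i in range(1,n):
        if st[i,4]>30: p=W[l==i];print('in case',st[i,4],p.mean(0).round(3),p.min(0).round(3),p.max(0).round(3))
E
python3 - <<'E'
from h import *
c=snap('wrist','w15');incase(c);to(.605,-.2568,.185,3.23)
E
```

```text
in case 734 [0.527 0.236 0.047] [0.514 0.221 0.016] [0.546 0.252 0.064]
now [0.5328 0.2365 0.1874] yaw -3.0493 slide [ -26.4 -497.9    2. ] roll 0.004 w 0.0471 F [ 0.1  0.3 -0.5] t 21.9
```

Call:
{"op": "play_rows", "data": {"slide": [[-2,-36,0],[-2,-36,0],[-2,-36,0],[-2,-36,0],[-2,-36,0],[-2,-36,0],[-2,-36,0],[-2,-36,0],[-2,-36,0],[-2,-36,0]], "roll": [0,0,0,0,0,0,0,0,0,0], "claw": 0.65}}

```text
time: 22.77
tool_pos: [0.5832, -0.1222, 0.1829]
orientation: [0.145, -3.136, -0.001]
wrist_force: [0.1, 0.3, 0.5]
gripper_width: 0.0556
finger_force: 0.0
```

Call:
{"op": "play_rows", "data": {"slide": [[-2,-36,0],[-2,-36,0],[-2,-36,0],[-1,-30,0],[0,0,0],[0,0,0]], "roll": [0,0,0,0,0,0]}}

```text
time: 23.27
tool_pos: [0.6028, -0.2588, 0.1823]
orientation: [0.14, -3.136, -0.003]
wrist_force: [-0.1, 0.1, -0.4]
gripper_width: 0.0558
finger_force: 0.0
```

```bash
python3 - <<'E'
from h import *
to(.605,-.2568,.0195,3.23)
E
```

```text
now [ 0.6028 -0.2588  0.1823] yaw -3.0523 slide [ -2.7   1.5 162.8] roll 0.001 w 0.0558 F [-0.1  0.1 -0.4] t 23.3
```

Call:
{"op": "play_rows", "data": {"slide": [[-2.5,1.5,10],[0,0,25],[0,0,25],[0,0,25],[0,0,25],[0,0,25],[0,0,15],[0,0,8],[0,0,4],[0,0,0]], "roll": [0,0,0,0,0,0,0,0,0,0]}}

```text
time: 24.1
tool_pos: [0.6057, -0.2543, 0.0214]
orientation: [0.147, -3.137, -0.002]
wrist_force: [-0.4, 0.1, 0.4]
gripper_width: 0.0552
finger_force: 0.0
```

Call:
{"op": "play_rows", "data": {"slide": [[0,0,0],[0,0,0],[0,0,0],[0,0,0],[0,0,0],[0,0,0],[0,0,-3],[0,0,-5],[0,0,-10],[0,0,-10]], "roll": [0,0,0,0,0,0,0,0,0,0], "claw": 0, "newtons": 60}}

```text
time: 24.93
tool_pos: [0.6058, -0.2557, 0.0508]
orientation: [0.144, -3.137, -0.001]
wrist_force: [0.7, -0.4, -0.2]
gripper_width: 0.0295
finger_force: 59.6
```

Call:
{"op": "play_rows", "data": {"slide": [[0,0,-15],[0,0,-25],[0,0,-30],[0,0,-30],[0,0,-20],[0,0,-20],[0,0,0]], "roll": [0,0,0,0,0,0,0]}}

```text
time: 25.52
tool_pos: [0.6083, -0.2569, 0.1964]
orientation: [-0.145, 3.131, -0.007]
wrist_force: [0.8, -0.3, 0.2]
gripper_width: 0.0295
finger_force: 59.7
```

```bash
python3 - <<'E'
from h import *
c=snap('wrist','w16');to(.58,.235,.19,3.2315);held(c)
E
```

```text
now [ 0.6075 -0.2565  0.1938] yaw -3.0494 slide [-17.9 492.    2.3] roll 0.002 w 0.0295 F [-0.1 -0.5 -1.3] t 25.6
held 5301 [[-6.4, -12.9, -63.9], [10.4, 0.0, -47.7], [17.5, 12.9, -13.5]]
```

Call:
{"op": "play_rows", "data": {"slide": [[-2,36,0],[-2,36,0],[-2,36,0],[-2,36,0],[-1,36,0],[-1,36,0],[-1,36,0],[-1,36,0],[-1,36,0],[-1,36,0]], "roll": [0,0,0,0,0,0,0,0,0,0]}}

```text
time: 26.4
tool_pos: [0.5854, 0.1056, 0.189]
orientation: [0.144, -3.136, 0.0]
wrist_force: [1.2, -0.4, -0.4]
gripper_width: 0.0295
finger_force: 59.8
```

Call:
{"op": "play_rows", "data": {"slide": [[-1,36,0],[-1,36,0],[-1,36,0],[-1,24,0],[0,0,0],[0,0,0]], "roll": [0,0,0,0,0,0]}}

```text
time: 26.9
tool_pos: [0.5774, 0.2369, 0.1889]
orientation: [0.149, -3.136, 0.001]
wrist_force: [0.1, -0.3, -0.2]
gripper_width: 0.0298
finger_force: 59.8
```

```bash
python3 - <<'E'
from h import *
c=snap('wrist','w17');to(.58,.235,-.003,3.2315);held(c);incase(c)
E
```

```text
now [0.5777 0.2358 0.189 ] yaw -3.0484 slide [ -2.7  -0.8 192. ] roll 0.003 w 0.0295 F [-0.2 -0.9  0.1] t 26.9
held 5298 [[-6.4, -12.9, -63.9], [10.5, 0.0, -47.8], [17.5, 12.9, -13.3]]
in case 729 [0.529 0.236 0.049] [0.515 0.221 0.015] [0.545 0.252 0.064]
```

Call:
{"op": "play_rows", "data": {"slide": [[-3,0,25],[0,0,30],[0,0,30],[0,0,30],[0,0,30],[0,0,20],[0,0,12],[0,0,7],[0,0,4],[0,0,0]], "roll": [0,0,0,0,0,0,0,0,0,0]}}

```text
time: 27.78
tool_pos: [0.5821, 0.2356, 0.0023]
orientation: [-0.144, 3.138, -0.0]
wrist_force: [-1.1, 0.1, -0.4]
gripper_width: 0.0299
finger_force: 59.8
```

Call:
{"op": "play_rows", "data": {"slide": [[0,0,1],[0,0,1],[0,0,1],[0,0,0],[0,0,0]], "roll": [0,0,0,0,0]}}

```text
time: 28.2
tool_pos: [0.582, 0.2362, -0.0002]
orientation: [-0.145, 3.137, 0.0]
wrist_force: [0.4, 0.2, -1.6]
gripper_width: 0.0296
finger_force: 59.8
```

Call:
{"op": "play_rows", "data": {"slide": [[0,0,0],[0,0,0],[0,0,0],[0,0,0],[0,0,-5],[0,0,-15],[0,0,-25],[0,0,-30],[0,0,-30],[0,0,-30]], "roll": [0,0,0,0,0,0,0,0,0,0], "claw": 0.55}}

```text
time: 29.03
tool_pos: [0.5814, 0.236, 0.1359]
orientation: [0.145, -3.138, 0.0]
wrist_force: [0.8, 0.2, -0.2]
gripper_width: 0.0472
finger_force: 0.0
```

Call:
{"op": "play_rows", "data": {"slide": [[0,0,-30],[0,0,-20],[0,0,0]], "roll": [0,0,0]}}

```text
time: 29.28
tool_pos: [0.5847, 0.237, 0.1903]
orientation: [-0.145, 3.129, 0.003]
wrist_force: [1.0, -0.1, 1.0]
gripper_width: 0.0469
finger_force: 0.0
```

```bash
python3 - <<'E'
from h import *
c=snap('wrist','w18');incase(c);to(.6115,-.3265,.185,3.23)
E
```

```text
in case 737 [0.529 0.236 0.049] [0.515 0.221 0.015] [0.546 0.252 0.064]
in case 732 [0.576 0.236 0.049] [0.564 0.221 0.015] [0.593 0.252 0.064]
now [0.5836 0.2366 0.1877] yaw -3.0494 slide [  24.1 -563.3    2. ] roll 0.004 w 0.047 F [ 0.1  0.2 -0.8] t 29.3
```

Two in. Now the round one.

Call:
{"op": "play_rows", "data": {"slide": [[2,-36,0],[2,-36,0],[2,-36,0],[2,-36,0],[2,-36,0],[2,-36,0],[2,-36,0],[2,-36,0],[2,-36,0],[2,-36,0]], "roll": [0,0,0,0,0,0,0,0,0,0], "claw": 0.65}}

```text
time: 30.17
tool_pos: [0.5939, -0.1257, 0.1829]
orientation: [0.145, -3.136, -0.001]
wrist_force: [1.6, 1.0, 0.0]
gripper_width: 0.0551
finger_force: 0.0
```

Call:
{"op": "play_rows", "data": {"slide": [[1,-36,0],[1,-36,0],[1,-36,0],[1,-36,0],[0,-36,0],[0,-23,0],[0,0,0],[0,0,0]], "roll": [0,0,0,0,0,0,0,0]}}

```text
time: 30.83
tool_pos: [0.6086, -0.3276, 0.1822]
orientation: [0.141, -3.136, -0.003]
wrist_force: [0.6, 0.7, -0.5]
gripper_width: 0.0555
finger_force: 0.0
```

```bash
python3 - <<'E'
from h import *
c=snap('wrist','w19');to(.6115,-.3265,.0195,3.23);W=cloud(c)
k=(abs(W[...,2]-.063)<.005)&(np.hypot(W[...,0]-.6115,W[...,1]+.3265)<.025);p=W[k];print(len(p),cv2.minEnclosingCircle((p[:,:2]*1000).astype(np.float32)))
E
```

```text
now [ 0.6088 -0.3262  0.1826] yaw -3.0501 slide [ -3.   -0.9 163.1] roll 0.003 w 0.0554 F [-0.8 -0.  -0.8] t 30.9
324 ((611.7796020507812, -326.3024597167969), 15.865427017211914)
```

Call:
{"op": "play_rows", "data": {"slide": [[-3,-0.5,10],[0,0,25],[0,0,25],[0,0,25],[0,0,25],[0,0,25],[0,0,15],[0,0,8],[0,0,5],[0,0,0]], "roll": [0,0,0,0,0,0,0,0,0,0]}}

```text
time: 31.72
tool_pos: [0.6125, -0.3256, 0.0204]
orientation: [0.147, -3.137, -0.001]
wrist_force: [-0.6, -0.2, -0.2]
gripper_width: 0.0557
finger_force: 0.0
```

Call:
{"op": "play_rows", "data": {"slide": [[0,0,0],[0,0,0],[0,0,0],[0,0,0],[0,0,0],[0,0,0],[0,0,-3],[0,0,-5],[0,0,-10],[0,0,-10]], "roll": [0,0,0,0,0,0,0,0,0,0], "claw": 0, "newtons": 60}}

```text
time: 32.55
tool_pos: [0.6123, -0.3268, 0.0497]
orientation: [0.145, -3.137, -0.001]
wrist_force: [-0.2, 0.5, -0.5]
gripper_width: 0.0304
finger_force: 59.4
```

Call:
{"op": "play_rows", "data": {"slide": [[0,0,-15],[0,0,-25],[0,0,-30],[0,0,-30],[0,0,-20],[0,0,-20],[0,0,0]], "roll": [0,0,0,0,0,0,0]}}

```text
time: 33.13
tool_pos: [0.615, -0.3285, 0.1957]
orientation: [-0.144, 3.131, -0.009]
wrist_force: [0.9, -0.8, -0.2]
gripper_width: 0.0303
finger_force: 59.4
```

```bash
python3 - <<'E'
from h import *
c=snap('wrist','w20');to(.63,.235,.19,3.2315);held(c)
E
```

```text
now [ 0.6142 -0.328   0.193 ] yaw -3.0494 slide [-67.5 559.2   1.1] roll 0.002 w 0.0303 F [ 0.4  0.5 -1.1] t 33.2
held 4795 [[-5.5, -12.9, -66.4], [8.9, 0.0, -45.2], [17.4, 13.0, -14.0]]
```

Call:
{"op": "play_rows", "data": {"slide": [[-4,36,0],[-4,36,0],[-4,36,0],[-4,36,0],[-4,36,0],[-4,36,0],[-4,36,0],[-4,36,0],[-4,36,0],[-4,36,0]], "roll": [0,0,0,0,0,0,0,0,0,0]}}

```text
time: 34.02
tool_pos: [0.6182, 0.0369, 0.188]
orientation: [0.144, -3.136, -0.0]
wrist_force: [0.6, -0.1, -0.4]
gripper_width: 0.0303
finger_force: 59.5
```

Call:
{"op": "play_rows", "data": {"slide": [[-5,36,0],[-5,36,0],[-5,36,0],[-5,36,0],[-4,36,0],[-3,19,0],[0,0,0],[0,0,0]], "roll": [0,0,0,0,0,0,0,0]}}

```text
time: 34.68
tool_pos: [0.6268, 0.2368, 0.1877]
orientation: [0.148, -3.136, 0.002]
wrist_force: [-1.0, 0.2, -0.5]
gripper_width: 0.0303
finger_force: 59.5
```

```bash
python3 - <<'E'
from h import *
c=snap('wrist','w21');to(.63,.235,-.003,3.2315);held(c);incase(c)
E
```

```text
now [0.6271 0.2356 0.1879] yaw -3.0488 slide [ -3.3  -0.7 190.9] roll 0.003 w 0.0303 F [ 0.2 -1.1 -0.6] t 34.7
held 4793 [[-5.5, -12.9, -66.4], [8.9, 0.0, -45.2], [17.4, 13.0, -13.9]]
in case 827 [0.531 0.236 0.049] [0.515 0.221 0.029] [0.546 0.252 0.064]
in case 735 [0.578 0.236 0.052] [0.564 0.221 0.015] [0.596 0.252 0.064]
```

Call:
{"op": "play_rows", "data": {"slide": [[-3,0,25],[0,0,30],[0,0,30],[0,0,30],[0,0,30],[0,0,20],[0,0,12],[0,0,7],[0,0,3],[0,0,0]], "roll": [0,0,0,0,0,0,0,0,0,0]}}

```text
time: 35.57
tool_pos: [0.6314, 0.2356, 0.0026]
orientation: [-0.144, 3.138, -0.0]
wrist_force: [-0.1, 0.6, -1.0]
gripper_width: 0.0308
finger_force: 59.5
```

Call:
{"op": "play_rows", "data": {"slide": [[0,0,1],[0,0,1],[0,0,0],[0,0,0]], "roll": [0,0,0,0]}}

```text
time: 35.9
tool_pos: [0.6315, 0.2364, 0.0012]
orientation: [-0.145, 3.137, 0.0]
wrist_force: [-0.2, -0.0, 0.3]
gripper_width: 0.0301
finger_force: 59.6
```

Call:
{"op": "play_rows", "data": {"slide": [[0,0,0],[0,0,0],[0,0,0],[0,0,0],[0,0,-5],[0,0,-15],[0,0,-25],[0,0,-30],[0,0,-30],[0,0,-30]], "roll": [0,0,0,0,0,0,0,0,0,0], "claw": 0.55}}

```text
time: 36.73
tool_pos: [0.6307, 0.2361, 0.1369]
orientation: [0.145, -3.138, 0.0]
wrist_force: [0.8, 1.1, -0.1]
gripper_width: 0.0471
finger_force: 0.0
```

Call:
{"op": "play_rows", "data": {"slide": [[0,0,-30],[0,0,-20],[0,0,0]], "roll": [0,0,0]}}

```text
time: 36.98
tool_pos: [0.6339, 0.2369, 0.1917]
orientation: [-0.144, 3.129, 0.003]
wrist_force: [0.7, 0.7, 1.1]
gripper_width: 0.0471
finger_force: 0.0
```

```bash
python3 - <<'E'
from h import *
c=snap('wrist','w22');incase(c);to(.575,.42,.26,np.pi/2)
t=snap('top','t22');print(lid2(t))
W=cloud(t)
k=(W[...,2]>.03)&(W[...,0]>.4)&(W[...,0]<.75)&(W[...,1]>.38)&(W[...,1]<.6);p=W[k];print(len(p), p.max(0) if len(p) else'',p.min(0) if len(p) else '')
E
```

```text
in case 858 [0.531 0.236 0.049] [0.515 0.221 0.017] [0.546 0.252 0.064]
in case 731 [0.579 0.236 0.052] [0.564 0.221 0.017] [0.595 0.252 0.064]
in case 716 [0.626 0.236 0.045] [0.614 0.221 0.015] [0.645 0.253 0.066]
now [0.6329 0.2366 0.1889] yaw -3.0494 slide [ 40.3 188.  -71.1] roll 1.663 w 0.0473 F [ 0.2  0.3 -0. ] t 37.0
(1982, [(np.float64(0.21000000000000002), np.float64(0.26)), (np.float64(0.23000000000000004), np.float64(0.261)), (np.float64(0.27), np.float64(0.279))])
0
```

Call:
{"op": "play_rows", "data": {"slide": [[0,0,-30],[0,0,-30],[0,0,-26],[0,20,0],[0,28,0],[0,28,0],[0,28,0],[0,30,0],[0,30,0],[0,0,0]], "roll": [0,0,0,0,0,0,0,0,0,0], "claw": 0}}

```text
time: 37.92
tool_pos: [0.6133, 0.4046, 0.268]
orientation: [0.153, -3.134, -0.001]
wrist_force: [-1.3, -0.9, -0.1]
gripper_width: 0.0001
finger_force: 0.0
```

Call:
{"op": "play_rows", "data": {"slide": [[0,0,0],[0,0,20],[0,0,25],[0,0,14],[0,0,0]], "roll": [0,0,0,0,0]}}

```text
time: 38.33
tool_pos: [0.6138, 0.3968, 0.207]
orientation: [0.142, -3.131, 0.006]
wrist_force: [-1.1, -0.8, -0.5]
gripper_width: 0.0005
finger_force: 0.0
```

```bash
python3 - <<'E'
from h import *
t=snap('top','t23');print(lid2(t));to(.62,.40,.216,-3.05);c=snap('wrist','w23');print(tipz(c))
E
```

```text
(9140, [(np.float64(0.11), np.float64(0.337)), (np.float64(0.13), np.float64(0.34)), (np.float64(0.15000000000000002), np.float64(0.344)), (np.float64(0.17), np.float64(0.347)), (np.float64(0.19), np.float64(0.35)), (np.float64(0.21000000000000002), np.float64(0.353)), (np.float64(0.23000000000000004), np.float64(0.357)), (np.float64(0.25), np.float64(0.361)), (np.float64(0.27), np.float64(0.377))])
now [0.6146 0.3973 0.2094] yaw -3.0508 slide [-5.6  2.2 -6.6] roll -0.001 w 0.0002 F [-0.3 -0.1  0.2] t 38.4
[np.float64(-23.4), np.float64(-23.7)]
```

Call:
{"op": "play_rows", "data": {"slide": [[0,-13,-1],[0,-13,-1],[0,-13,-1],[0,-13,-1],[0,-13,-1],[0,-12,-1],[0,-12,3],[0,-12,3],[0,-11,3],[0,-11,4]], "roll": [0,0,0,0,0,0,0,0,0,0]}}

```text
time: 39.27
tool_pos: [0.6272, 0.2757, 0.2049]
orientation: [0.145, -3.138, -0.0]
wrist_force: [-0.2, 1.3, 0.0]
gripper_width: 0.0001
finger_force: 0.5
```

Call:
{"op": "play_rows", "data": {"slide": [[0,-10,6],[0,-10,7],[0,-10,7],[0,-10,7],[0,-8,9],[0,-8,9],[0,-7,9],[0,-7,9],[0,0,0]], "roll": [0,0,0,0,0,0,0,0,0]}}

```text
time: 40.02
tool_pos: [0.6326, 0.2055, 0.1396]
orientation: [0.143, -3.135, 0.002]
wrist_force: [-0.6, -0.6, 0.0]
gripper_width: 0.0001
finger_force: 0.0
```

```bash
python3 - <<'E'
from h import *
t=snap('top','t24');W=cloud(t);to(.62,.18,.103,-3.05)
k=(W[...,2]>.09)&(W[...,0]>.49)&(W[...,0]<.52)&(W[...,1]>.13)&(W[...,1]<.33);p=W[k]
print(len(p));A=np.c_[p[:,1],np.ones(len(p))];m,b=np.linalg.lstsq(A,p[:,2],rcond=None)[0] if len(p) else (0,0);print(np.arctan(-m),p[:,1].min() if len(p) else '')
E
```

```text
now [0.6329 0.2063 0.1407] yaw -3.0504 slide [ 15.2 -25.   37.7] roll -0.0 w -0.0 F [-0.2  0.4 -0.1] t 40.1
2311
1.2235555514306553 0.13003625485557993
```

Call:
{"op": "play_rows", "data": {"slide": [[0,-4,9],[0,-4,9],[0,-4,9],[0,-4,9],[0,-2,9],[0,-2,9],[0,-2,9],[0,0,6],[0,0,0]], "roll": [0,0,0,0,0,0,0,0,0]}}

```text
time: 40.82
tool_pos: [0.6345, 0.185, 0.0713]
orientation: [0.144, -3.135, 0.001]
wrist_force: [0.2, -0.2, 0.5]
gripper_width: 0.0002
finger_force: 0.0
```

```bash
cat >>h.py <<'E'
def lid3(c,x0=.5,x1=.6,y0=.16,y1=.30):
    W=cloud(c);k=(W[...,0]>x0)&(W[...,0]<x1)&(W[...,1]>y0)&(W[...,1]<y1)&(W[...,2]<.16);p=W[k]
    for y in np.arange(y0,y1,.02):
        s=p[abs(p[:,1]-y)<.01]
        if len(s):print(round(y,2),len(s),np.percentile(s[:,2],[10,50,90]).round(4))
E
python3 - <<'E'
from h import *
to(.62,.18,.063,-3.05);lid3(snap('side','s25'));
E
```

```text
now [0.6345 0.185  0.0713] yaw -3.0495 slide [14.9 -3.7  8.3] roll 0.0 w 0.0002 F [ 0.2 -0.2  0.5] t 40.8
0.16 800 [0.0069 0.0353 0.0752]
0.18 147 [0.0875 0.0887 0.0898]
0.2 157 [0.0874 0.0892 0.0907]
0.22 139 [0.0866 0.0888 0.0942]
0.24 122 [0.0856 0.0877 0.0892]
0.26 111 [0.0848 0.0869 0.0883]
0.28 125 [0.0838 0.0862 0.0878]
```

Call:
{"op": "play_rows", "data": {"slide": [[0,-1,3],[0,0,2],[0,0,2],[0,0,1],[0,0,1],[0,0,1],[0,0,0],[0,0,0]], "roll": [0,0,0,0,0,0,0,0]}}

```text
time: 41.53
tool_pos: [0.636, 0.1844, 0.064]
orientation: [-0.145, 3.137, 0.0]
wrist_force: [-0.9, -0.4, 4.5]
gripper_width: -0.0001
finger_force: 2.6
```

```bash
python3 - <<'E'
from h import *
to(.62,.18,.06,-3.05);lid3(snap('side','s26'));
E
```

```text
now [0.636  0.1844 0.064 ] yaw -3.0493 slide [16.3 -2.9  4. ] roll 0.001 w -0.0001 F [-0.9 -0.4  4.5] t 41.5
0.16 717 [0.0063 0.032  0.0812]
0.18 159 [0.0811 0.0823 0.0836]
0.2 164 [0.0817 0.0836 0.0852]
0.22 159 [0.0823 0.0841 0.0901]
0.24 121 [0.0817 0.0836 0.0855]
0.26 135 [0.0821 0.0837 0.0851]
0.28 128 [0.0816 0.0838 0.0852]
```

Call:
{"op": "play_rows", "data": {"slide": [[0,0,1],[0,0,1],[0,0,1],[0,0,0],[0,0,0]], "roll": [0,0,0,0,0]}}

```text
time: 42.0
tool_pos: [0.6361, 0.1844, 0.0637]
orientation: [-0.145, 3.136, -0.0]
wrist_force: [-6.7, -2.2, 20.4]
gripper_width: 0.0001
finger_force: 10.5
```

Call:
{"op": "play_rows", "data": {"slide": [[0,0,-5],[0,0,-20],[0,0,-30],[0,0,-30],[0,0,-20],[0,0,0],[0,0,0]], "roll": [0,0,0,0,0,0,0]}}

```text
time: 42.58
tool_pos: [0.6366, 0.1846, 0.1664]
orientation: [-0.145, 3.136, 0.001]
wrist_force: [-0.5, -0.1, -0.7]
gripper_width: 0.0003
finger_force: 0.0
```

```bash
python3 - <<'E'
from h import *
c=snap('wrist','w27');s=snap('side','s27');t=snap('top','t27');lid3(s)
a=cv2.resize(t['frame'][130:265,130:265],(400,400),interpolation=3)
b=cv2.resize(s['frame'][120:230,220:350],(400,400),interpolation=3)
cv2.imwrite('pics/c27.png',np.hstack([a,b])[:,:,::-1]);to(.4555,.1576,.1,-3.05)
W=cloud(t);k=(W[...,2]>.105)&(W[...,2]<.14)&(W[...,0]>.4)&(W[...,0]<.54)&(W[...,1]>.1)&(W[...,1]<.25);p=W[k];print(len(p),p.mean(0) if len(p) else '')
W=cloud(s);k=(W[...,2]>.105)&(W[...,2]<.14)&(W[...,0]>.4)&(W[...,0]<.54)&(W[...,1]>.1)&(W[...,1]<.25);p=W[k];print(len(p),p.mean(0) if len(p) else '')
E
```

```text
0.16 703 [0.0062 0.0317 0.0814]
0.18 161 [0.0811 0.0824 0.0838]
0.2 165 [0.0819 0.0835 0.0852]
0.22 155 [0.082  0.0842 0.089 ]
0.24 131 [0.0818 0.0837 0.0851]
0.26 133 [0.0821 0.0837 0.0852]
0.28 124 [0.0818 0.0839 0.0855]
now [0.6346 0.1842 0.1635] yaw -3.0494 slide [180.6 -10.   64. ] roll 0.001 w 0.0002 F [-0.3  0.4  0.2] t 42.7
24 [0.4543937  0.16068459 0.12239725]
44 [0.45670556 0.15857592 0.11687862]
```

View pics/c27.png

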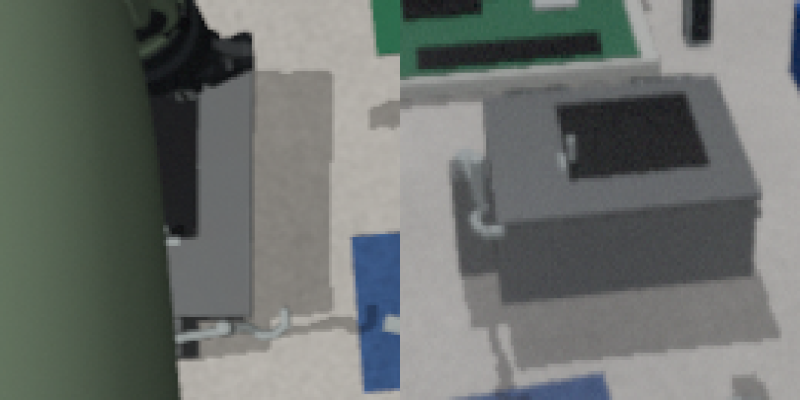

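Call:
{"op": "play_rows", "data": {"slide": [[30,-2,0],[30,-2,0],[30,-2,0],[30,-2,0],[30,-2,0],[30,0,0],[0,0,0],[0,0,0],[0,0,0],[0,0,0]], "roll": [0,0,0,0,0,0,0.12,0.12,0.12,0.12], "claw": 0.35}}

```text
time: 43.57
tool_pos: [0.4562, 0.1577, 0.1641]
orientation: [-0.614, -3.079, 0.001]
wrist_force: [-0.2, -0.2, -0.0]
gripper_width: 0.03
finger_force: 0.0
```

Call:
{"op": "play_rows", "data": {"slide": [[0,0,0],[0,0,0],[0,0,0],[0,0,0],[0,0,0],[0,0,0],[0,0,0],[0,0,0],[0,0,0],[0,0,0]], "roll": [0.12,0.12,0.12,0.12,0.12,0.12,0.12,0.12,0.09,0]}}

```text
time: 44.4
tool_pos: [0.4563, 0.1576, 0.1639]
orientation: [-2.069, -2.361, 0.003]
wrist_force: [0.5, 0.2, 0.0]
gripper_width: 0.0299
finger_force: 0.0
```

```bash
python3 - <<'E'
from h import *
c=snap('wrist','w28');to(.4555,.159,.087,1.706)
W=cloud(c)
def q(n,lo,hi,a,b,r):
    k=(W[...,2]>lo)&(W[...,2]<hi)&(np.hypot(W[...,0]-a,W[...,1]-b)<r)&(c['depth']>.0);p=W[k]
    print(n,len(p),p.mean(0).round(4) if len(p) else '',p.min(0).round(4) if len(p) else '',p.max(0).round(4) if len(p) else '')
q('knob',.105,.13,.4555,.159,.02);q('knobtop',.119,.13,.4555,.159,.02);q('pivot',.085,.118,.4478,.2145,.012);q('staple',.09,.11,.534,.213,.02);q('tip',.085,.11,.466,.114,.015)
print(proj(c,[.4555,.159,.124]),proj(c,[.4478,.2145,.1]))
cv2.imwrite('pics/w28.png',c['frame'][:,:,::-1])
E
```

```text
now [0.4565 0.1577 0.1641] yaw 1.7057 slide [ 1.5 -0.6 77.1] roll -0.0 w 0.0299 F [0.2 0.5 0.1] t 44.5
knob 295 [0.4545 0.1645 0.1209] [0.4488 0.1572 0.1052] [0.4602 0.1686 0.1263]
knobtop 211 [0.4546 0.1635 0.1243] [0.4489 0.1572 0.1192] [0.4602 0.1684 0.1263]
pivot 731 [0.4477 0.2149 0.0939] [0.4359 0.2026 0.0853] [0.4595 0.2264 0.0988]
staple 142 [0.5344 0.2176 0.099 ] [0.5309 0.2136 0.0903] [0.5394 0.2214 0.103 ]
tip 207 [0.4626 0.1188 0.0958] [0.4526 0.1133 0.0906] [0.4734 0.125  0.0981]
[278.18025135 223.66363506] [277.84716193 143.40290272]
```

View pics/w28.png

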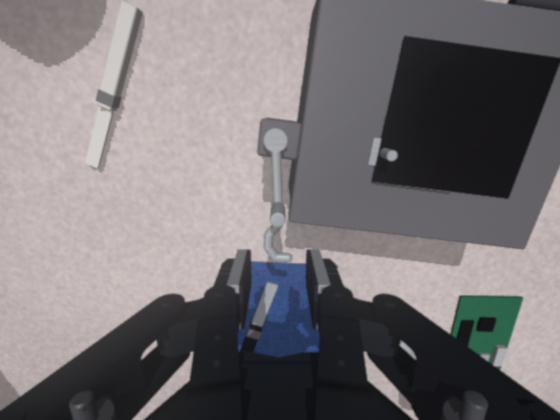

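Call:
{"op": "play_rows", "data": {"slide": [[5.5,-1.2,0],[0,0,15],[0,0,20],[0,0,15],[0,0,10],[0,0,10],[0,0,7],[0,0,0],[0,0,0]], "roll": [0,0,0,0,0,0,0,0,0], "claw": 0.25}}

```text
time: 45.2
tool_pos: [0.4551, 0.1632, 0.088]
orientation: [-2.067, -2.365, 0.001]
wrist_force: [0.2, 0.3, 1.0]
gripper_width: 0.0215
finger_force: 0.0
```

```bash
python3 - <<'E'
from h import *
c=snap('wrist','w29');to(.4546,.163,.087,1.725);held(c);print(tipz(c))
E
```

```text
now [0.4556 0.1633 0.0885] yaw 1.7045 slide [-0.2 -1.   1.5] roll -0.021 w 0.0215 F [ 0.5 -0.2 -0.9] t 45.2
held 3817 [[-25.5, -13.5, -67.2], [4.6, -0.1, -35.4], [27.0, 13.6, 7.7]]
[np.float64(-19.0), np.float64(8.9)]
```

Call:
{"op": "play_rows", "data": {"slide": [[0.3,5.5,0],[0.3,5.5,0],[0.3,5.5,0],[0.3,5.5,0],[0.3,5.5,0],[0.3,5.5,0],[0.3,5.5,0],[0.3,5.5,0],[0.3,5.5,0],[0,0,0]], "roll": [-0.1,-0.1,-0.1,-0.1,-0.1,-0.1,-0.1,-0.1,-0.1,0]}}

```text
time: 46.08
tool_pos: [0.4964, 0.1904, 0.089]
orientation: [0.831, 3.028, 0.001]
wrist_force: [0.4, -0.8, 0.1]
gripper_width: 0.0212
finger_force: 0.0
```

Call:
{"op": "play_rows", "data": {"slide": [[0.3,5.5,0],[0.3,5.5,0],[0.3,5.5,0],[0.3,5.5,0],[0.3,5.5,0],[0,0,0]], "roll": [-0.1,-0.1,-0.1,-0.1,-0.1,0]}}

```text
time: 46.58
tool_pos: [0.5033, 0.2164, 0.0888]
orientation: [0.059, 3.14, 0.001]
wrist_force: [-0.3, -1.1, 0.0]
gripper_width: 0.0214
finger_force: 0.0
```

```bash
cat >>h.py <<'E'
def knob(c):
    W=cloud(c);k=(W[...,2]>.119)&(W[...,2]<.129)&(W[...,0]>.44)&(W[...,0]<.53)&(W[...,1]>.14)&(W[...,1]<.235)
    n,l,st,ce=cv2.connectedComponentsWithStats(k.astype(np.uint8))
    for i in range(1,n):
        if st[i,4]>15:p=W[l==i];m=(p.min(0)+p.max(0))/2;print('knob',st[i,4],m.round(4),p.min(0).round(4),p.max(0).round(4),'phi',np.arctan2(.217-m[1],m[0]-.446).round(3))
E
python3 - <<'E'
from h import *
c=snap('wrist','w30');to(.501,.2177,.088,3.14);knob(c)
E
```

```text
now [0.5033 0.2161 0.0888] yaw 3.1006 slide [2.3 1.5 0.8] roll -0.039 w 0.0211 F [ 0.5 -0.4  0.1] t 46.6
knob 816 [0.5017 0.2053 0.124 ] [0.4903 0.1925 0.119 ] [0.5131 0.218  0.129 ] phi 0.208
knob 204 [0.5024 0.2305 0.124 ] [0.4911 0.2269 0.119 ] [0.5137 0.2342 0.129 ] phi -0.236
```

Call:
{"op": "play_rows", "data": {"slide": [[0,2,0],[0,2,0],[0,1,0],[0,1,0],[0,0,0],[0,0,0]], "roll": [0,0,0,0,0,0]}}

```text
time: 47.13
tool_pos: [0.5034, 0.2216, 0.0884]
orientation: [0.06, 3.141, -0.001]
wrist_force: [0.4, -0.4, 0.6]
gripper_width: 0.0216
finger_force: 0.8
```

Call:
{"op": "play_rows", "data": {"slide": [[0,1,0],[0,1,0],[0,0,0],[0,0,0]], "roll": [0,0,0,0]}}

```text
time: 47.47
tool_pos: [0.5035, 0.2218, 0.0883]
orientation: [0.061, 3.14, -0.007]
wrist_force: [1.5, -7.5, 2.4]
gripper_width: 0.0212
finger_force: 3.6
```

Call:
{"op": "play_rows", "data": {"slide": [[0,1,0],[0,1,0],[0,0,0],[0,0,0]], "roll": [0,0,0,0]}}

```text
time: 47.8
tool_pos: [0.5035, 0.222, 0.0882]
orientation: [0.063, 3.14, -0.013]
wrist_force: [0.2, -11.6, 4.2]
gripper_width: 0.0214
finger_force: 6.2
```

Call:
{"op": "play_rows", "data": {"slide": [[0,-4,0],[0,-3.5,0],[0,0,-10],[0,0,-20],[0,0,-30],[0,0,-30],[0,0,0],[0,0,0]], "roll": [0,0,0,0,0,0,0,0]}}

```text
time: 48.47
tool_pos: [0.5046, 0.2194, 0.1808]
orientation: [0.059, 3.137, 0.004]
wrist_force: [0.1, -0.3, -0.5]
gripper_width: 0.0215
finger_force: 0.0
```

Call:
{"op": "play_rows", "data": {"slide": [[0,-30,-10],[0,-30,-10],[0,-30,0],[0,-30,0],[0,-30,0],[0,-30,0],[0,-30,0],[0,0,0],[0,0,0]], "roll": [0,0,0,0,0,0,0,0,0]}}

```text
time: 49.22
tool_pos: [0.4944, 0.0077, 0.1974]
orientation: [-0.064, -3.139, -0.002]
wrist_force: [0.7, 0.4, -0.1]
gripper_width: 0.0214
finger_force: 0.0
```

```bash
python3 - <<'E'
from h import *
t=snap('top','t31');s=snap('side','s31');o=manip.get_obs();print(o['tool_pos'],o['time'])
a=cv2.resize(t['frame'][175:265,130:220],(400,400),interpolation=3)
b=cv2.resize(s['frame'][120:230,220:350],(400,400),interpolation=3)
cv2.imwrite('pics/c31.png',np.hstack([a,b])[:,:,::-1]);knob(t);knob(s);lid3(s,.56,.66)
for z in (.124,): print(proj(t,[.501,.2177,z]))
d=cv2.absdiff(load('top0')['frame'],t['frame']).max(2)>40
n,l,st,ce=cv2.connectedComponentsWithStats(d.astype(np.uint8))
print([st[i].tolist() for i in range(1,n) if st[i,4]>15])
E
```

```text
[0.49460856 0.00920816 0.1976253 ] 49.3167
knob 22 [0.5001 0.2155 0.1237] [0.4952 0.2109 0.1199] [0.505  0.2202 0.1274] phi 0.027
0.16 725 [0.006  0.0321 0.0812]
0.18 156 [0.0813 0.0824 0.0835]
0.2 175 [0.0819 0.0839 0.0856]
0.22 140 [0.0831 0.0843 0.0855]
0.24 133 [0.083  0.0844 0.0856]
0.26 132 [0.083  0.0843 0.0856]
0.28 124 [0.0832 0.0844 0.0856]
[180.85018565 220.66353227]
[[181, 142, 302, 278, 21340], [306, 152, 11, 8, 68], [366, 177, 13, 14, 74], [381, 176, 23, 13, 115], [411, 177, 10, 11, 57], [180, 201, 11, 10, 52], [250, 210, 10, 8, 37], [180, 213, 8, 10, 27], [260, 216, 5, 8, 18], [183, 225, 3, 16, 33], [188, 242, 10, 4, 25], [502, 279, 58, 120, 4579], [311, 303, 145, 66, 3850], [237, 360, 45, 54, 580], [378, 379, 10, 5, 22]]
```

View pics/c31.png

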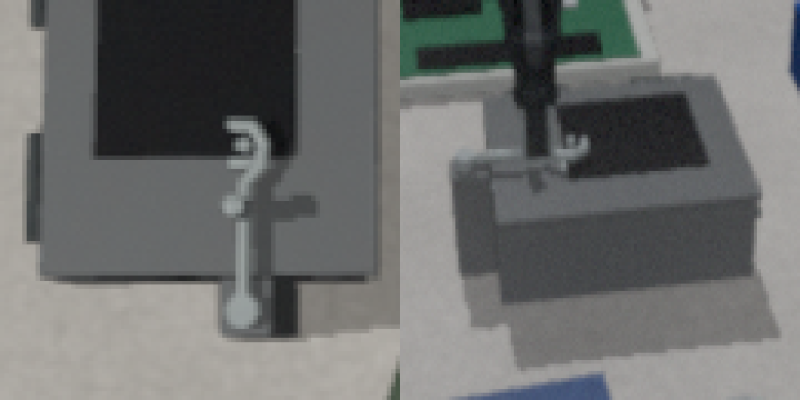

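Call:
{"op": "play_rows", "data": {"slide": [[0,-30,-10],[0,-30,-10],[0,-30,0],[0,-30,0],[0,-30,0],[0,-30,0],[0,-30,0],[0,0,0],[0,0,0]], "roll": [0,0,0,0,0,0,0,0,0]}}

```text
time: 50.07
tool_pos: [0.4874, -0.2011, 0.2177]
orientation: [-0.06, -3.14, -0.002]
wrist_force: [-0.0, 1.5, -0.1]
gripper_width: 0.021
finger_force: 0.0
```

```bash
python3 - <<'E'
from h import *
for n in('top','side'):
    c=snap(n,n+'33');W=cloud(c);W0=cloud(load(n+'0'))
    k=(W[...,2]>.0125)&(W[...,2]<.03)&(abs(W[...,0]-.475)<.07)&(abs(W[...,1]+.06)<.11);p=W[k]
    print(n,len(p),cv2.minAreaRect((p[:,:2]*1000).astype(np.float32)),np.median(p[:,2]))
    b=c['frame'].astype(int);k=(b[...,2]>b[...,0]+40)&(b[...,2]>70)&(W[...,0]<.62)&(W[...,1]<.12)&(W[...,1]>-.2);print('mat',W[k].min(0),W[k].max(0))
    d=(abs(W[...,2]-W0[...,2])>.008)&(W0[...,2]>.012);nn,l,st,ce=cv2.connectedComponentsWithStats(cv2.morphologyEx(d.astype(np.uint8),cv2.MORPH_OPEN,np.ones((3,3))))
    print([(st[i].tolist(),np.nanmean(W0[l==i],0).round(2).tolist()) for i in range(1,nn) if st[i,4]>12])
o=manip.get_obs();print(o['qvel'].round(3),o['time'])
E
```

```text
top 274 ((447.1250305175781, -44.79309844970703), (162.29722595214844, 16.311731338500977), 78.61114501953125) 0.016894066065708202
mat [ 0.40583466 -0.14227101 -0.00536666] [0.5563565  0.06391782 0.0207288 ]
[([436, 136, 14, 8, 85], [0.72, -0.44, 0.06]), ([489, 166, 30, 63, 1345], [0.57, -0.58, 0.07]), ([393, 174, 15, 15, 165], [0.61, -0.32, 0.06]), ([367, 176, 14, 14, 140], [0.6, -0.25, 0.07]), ([393, 200, 20, 16, 207], [0.54, -0.33, 0.03]), ([368, 203, 17, 15, 187], [0.53, -0.26, 0.06]), ([183, 204, 7, 14, 49], [0.53, 0.21, 0.08]), ([180, 219, 7, 19, 74], [0.49, 0.22, 0.08]), ([278, 230, 37, 14, 213], [0.47, -0.06, 0.02]), ([209, 236, 19, 9, 77], [0.46, 0.13, 0.1]), ([191, 239, 17, 6, 64], [0.45, 0.18, 0.1]), ([396, 274, 28, 29, 323], [0.34, -0.35, 0.02]), ([211, 344, 212, 76, 7719], [0.23, 0.01, 0.49]), ([503, 349, 57, 50, 1553], [0.2, -0.48, 0.34]), ([424, 409, 56, 11, 408], [0.29, -0.13, 0.79])]
side 329 ((449.4673767089844, -45.10657501220703), (166.7880859375, 16.567392349243164), 78.76041412353516) 0.017382720917637595
mat [ 0.4066029  -0.14186675  0.00083829] [0.55754385 0.06184797 0.0075573 ]
[([3, 0, 131, 168, 14622], [0.15, 0.04, 0.36]), ([207, 0, 102, 143, 9403], [0.57, 1.09, 0.12]), ([247, 143, 45, 56, 1483], [0.52, 0.22, 0.07]), ([242, 164, 6, 15, 67], [0.46, 0.16, 0.11]), ([246, 182, 8, 4, 27], [0.46, 0.11, 0.1]), ([254, 242, 14, 33, 256], [0.47, -0.06, 0.02]), ([337, 295, 20, 28, 396], [0.61, -0.26, 0.07]), ([299, 304, 19, 27, 371], [0.54, -0.27, 0.07]), ([351, 330, 22, 30, 463], [0.61, -0.33, 0.07])]
[ 0.011 -0.009 -0.005 -0.001 -0.003 -0.002] 50.1667
```

```bash
python3 - <<'E'
from h import *
c=load('top0');m=np.array([ray(c,u,v,.003)[:2] for u,v in [(248.75,210),(323.75,203.75),(328,255.75),(253,262.5)]],np.float32)
print(m.round(3).tolist())
for n in('top33','side33'):
    W=cloud(load(n));k=(W[...,2]>.0125)&(W[...,2]<.03)&(abs(W[...,0]-.475)<.07)&(abs(W[...,1]+.06)<.11);p=W[k]
    b=cv2.boxPoints(cv2.minAreaRect(p[:,:2].astype(np.float32)))
    for q in b: print(q.round(3),round(cv2.pointPolygonTest(m.reshape(-1,1,2),(float(q[0]),float(q[1])),True),4))
    print(np.percentile(p[:,2],[5,50,95]))
print(manip.sign_off())
E
```

```text
[[0.5400000214576721, 0.06400000303983688], [0.5559999942779541, -0.13500000536441803], [0.4189999997615814, -0.14399999380111694], [0.4020000100135803, 0.05299999937415123]]
[ 0.423 -0.123] 0.0061
[ 0.439 -0.126] 0.0165
[0.471 0.033] 0.0253
[0.455 0.036] 0.0208
[0.01303857 0.01689407 0.02076634]
[ 0.425 -0.125] 0.0078
[ 0.441 -0.129] 0.0138
[0.474 0.035] 0.0236
[0.458 0.038] 0.0191
[0.01295062 0.01738272 0.01958244]
the job is handed in; nothing more can be done
None
```

I handed the job in at about 50 s. All three nozzles present (square, round, slot) stand in the case, the lid is shut, the hook was then pressed home round its staple, and the pry tool lies on its mat: it was knocked about 3 cm after I put it back, but was still fully on the mat at hand-in. The other bench items were not disturbed as far as the images show.

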